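Pack the hexagonal tea tins label up and clip the food box shut

TASK

Pack away the hexagonal tea tins that lie about on the kitchen island: roll each one until its labelled flat faces up and lay it like that on the floor of the open food box, side by side with the others. When all are in, put the lid on fully home and then fold the four clips right down over it in opposite-corner order: one, then the one diagonally across from it, then the other two. Do not knock over the drinking glass.

Things in the scene. Friction and masses are not known exactly. Their poses are not given: they have to be found in the camera images.
- tin_1: hexagonal steel tea tin lying on one of its six long flats: 64 mm long, 50 mm across flats, 57.7 mm across edges, 0.12 kg. One long flat has a paper label (50 x 24 mm). Origin at its centre, 25 mm above what it lies on; x along its length, z out through the labelled flat. The flat ends can be pinched. Two or three of the four tins are present (None: absent)
- tin_2: hexagonal steel tea tin lying on one of its six long flats: 64 mm long, 50 mm across flats, 57.7 mm across edges, 0.12 kg. One long flat has a paper label (50 x 24 mm). Origin at its centre, 25 mm above what it lies on; x along its length, z out through the labelled flat. The flat ends can be pinched. Two or three of the four tins are present (None: absent)
- tin_3: hexagonal steel tea tin lying on one of its six long flats: 64 mm long, 50 mm across flats, 57.7 mm across edges, 0.12 kg. One long flat has a paper label (50 x 24 mm). Origin at its centre, 25 mm above what it lies on; x along its length, z out through the labelled flat. The flat ends can be pinched. Two or three of the four tins are present (None: absent)
- tin_4: hexagonal steel tea tin lying on one of its six long flats: 64 mm long, 50 mm across flats, 57.7 mm across edges, 0.12 kg. One long flat has a paper label (50 x 24 mm). Origin at its centre, 25 mm above what it lies on; x along its length, z out through the labelled flat. The flat ends can be pinched. Two or three of the four tins are present (None: absent)
- box: open white plastic food box, fixed: outside 150 mm (x) by 214 mm (y) by 68 mm high, walls and floor 5 mm thick; room for three tins side by side along y, lengths along x. Origin at the centre of its underside on the counter, z up. Four clips are hinged on its two long sides (x = -75 and +75 mm), near the corners
- lid: loose white lid: plate 150 (x) by 214 (y) by 4 mm; under it a plug 134 x 198 x 8 mm that enters the box with 3 mm play each side; on top a grip bar 20 mm wide (x), 80 mm long (y), 4 to 30 mm above the origin. Origin: centre of the plate's underside (8 mm above the counter as it lies, 68 mm when home on the box), z up; fits either way round. 0.25 kg
- clip_1 (a joint): clip at the box's (-x, -y) corner, grey plate 42 x 26 x 5 mm, diagonal partner: clip_2. Hinge axis along the box's y, at x -82, y -70, z 75.5 mm in its frame. Angle 0: folded down flat, pointing inwards over the lid (top 78 mm above the counter, 1 mm over a seated lid); 1.57: straight up; more: leaning outwards, up to 2.5. Stiff (0.03 N m): stays where left
- clip_2 (a joint): clip at the box's (+x, +y) corner, grey plate 42 x 26 x 5 mm, diagonal partner: clip_1. Hinge axis along the box's y, at x +82, y +70, z 75.5 mm in its frame. Angle 0: folded down flat, pointing inwards over the lid (top 78 mm above the counter, 1 mm over a seated lid); 1.57: straight up; more: leaning outwards, up to 2.5. Stiff (0.03 N m): stays where left
- clip_3 (a joint): clip at the box's (-x, +y) corner, grey plate 42 x 26 x 5 mm, diagonal partner: clip_4. Hinge axis along the box's y, at x -82, y +70, z 75.5 mm in its frame. Angle 0: folded down flat, pointing inwards over the lid (top 78 mm above the counter, 1 mm over a seated lid); 1.57: straight up; more: leaning outwards, up to 2.5. Stiff (0.03 N m): stays where left
- clip_4 (a joint): clip at the box's (+x, -y) corner, grey plate 42 x 26 x 5 mm, diagonal partner: clip_3. Hinge axis along the box's y, at x +82, y -70, z 75.5 mm in its frame. Angle 0: folded down flat, pointing inwards over the lid (top 78 mm above the counter, 1 mm over a seated lid); 1.57: straight up; more: leaning outwards, up to 2.5. Stiff (0.03 N m): stays where left
- tumbler: drinking glass, 72 mm wide, 110 mm tall, standing beyond the tins; a bystander. Origin at the centre of its foot
Mind the look-alikes: they are no part of the job. Leave any purple look-alike of the tin_4 alone. What is shaped like the tin_1 but blue is not meant.

How it is judged:
By the outcome, as a careful person would: the job done as asked, in the order asked, and still so for the second after the job is handed in, with the robot touching nothing.
Of tin_1, tin_2, tin_3, tin_4 only 2 to 3 are there at a start; the rules pass over those that are not, and their reading is None.
At some moment in a run one of tin_1, tin_2, tin_3, tin_4 may be knocked a few centimetres aside while the robot is not near it.
Once in a run the grip may slacken for a moment while it holds something.
It also fails if it takes over 210 s, if anything falls off the work surface, if the arm or the gripper's body presses on something with over 40 N, if the wrist force passes 120 N, or if a joint passes its speed limit or range.

ROBOT

A 6-joint arm with a two-finger parallel gripper is mounted at the origin on the work surface. World frame = base frame: x ahead of the robot, y to its left, z up, the work surface at z = 0. Lengths are in m, angles in rad, forces in N, time in s.
With the tool pointing down it reaches from about 0.35 to 0.925 m from the base axis. Payload 6.4 kg.
Tool frame: the origin (TCP) lies at the very end of the fingers, on their centre line; the grasp point (between the pads) lies 19 mm behind it; z points along the fingers, y is the direction in which the jaws open and shut (so a half turn about z gives the same grasp; the last joint's range is limited). The gripper opens to 85 mm and grips with 20 to 120 N. Pads are 22 mm wide; open, the fingers measure 114 mm over their backs; the gripper's body (76 mm by 85 mm) begins 54 mm behind the grasp point. The pads swing forward as they close: fully open they stand 13 mm farther back than shut.
Start: joints at [-1.274, 0.245, 1.558, -0, 1.339, -0.174], TCP at [0.295, -0.579, 0.231] pointing down, gripper open.
Joint ranges: [-3.13, 3.13], [-1.02, 2.26], [0.13, 2.54], [-0.95, 4.09], [0.21, 2.88], [-2.74, 2.74]. Speed limits (rad/s): [2.57, 2.57, 3.14, 3.14, 3.14, 3.14].

INTERFACE

Orientations are given as a unit quaternion [x, y, z, w].
In Python, from rig import * gives the robot as it stands.
- The arm moves only by the shell command python3 -m handwheel 'ROWS' [FORCE]. ROWS is JSON, a list of rows, each a list of 7 numbers: the shift along the tool's x, y, z in m, then the turn, a rotation vector about the tool's x, y, z in degrees, then the gripper's target within -1 to 1 (fully open at 1, half-way at 0, shut at -1). A call has 1 to 12 rows; each row is the pose to reach, as a shift and turn from the pose commanded when the call began, along the tool's axes at that moment; what a row does not reach only later rows make up. A row lasts 1/8 s, in which the tool goes at most 62.5 mm and 10.7 degrees, less where a joint would pass 70% of its speed; a pose out of reach is approached as far as the arm can. A call with a gripper value outside its range is refused whole. The fingers move at their own pace and stop on an object; FORCE is the grip in N (left out, the last holds). Time passes only in rows, so rows that repeat a pose let the fingers close. It gives the time, the measured TCP pose, the force and the opening at its end, in the units of the state.
- sense(): the state, without advancing time (a new reading comes with each control period).
- capture(name): name is "scene" or "top"; returns the picture (480x640x3 uint8, blue, green, red); there is no depth.
- calibration(name): a dict with "camera_matrix" (3x3 intrinsics, pixels), "origin" and "rotation" of the camera in the world. Camera axes: x right, y down, z forward; pixel columns grow to the right and rows downward; lengths in m; the calibration is good to about 2 mm. A picture is of the moment at which its call begins. calibration takes no time and is no camera call.
- hand_in(): hands the job in, once; it reports no verdict.
The state is a dict: "clock": time; "qpos": joint angles; "dq": joint speeds; "joint_efforts": joint torques, N m; "ee_pos": TCP position; "orientation": TCP orientation; "ft_force": force on the tool from outside, world axes, zero at the start; "ft_torque": the same for the moment, N m; "opening": finger opening in m.
Only numpy, scipy, OpenCV 4.12 (cv2) and the standard library are available. Lean on these libraries where they do the work, as an engineer would, in place of code of your own. Each camera call takes 0.05 s, during which the arm holds its last target. There are 200 camera calls.

## Working session

There is one attempt and no reset: what is moved stays moved. The work goes in short steps, Python scripts to look and compute and a shell command to move; the robot and the scene stay as the last step left them, time stands still between calls to the robot, and variables do not carry over. Pictures are saved under pics/ and viewed, about 12 in all and at most 16, crops included, and the job is handed in when it is done.

```bash
mkdir -p pics; ls
python3 - <<'E'
from rig import *
import cv2
for n in ("scene","top"):
    cv2.imwrite(f"pics/{n}0.png",capture(n)); c=calibration(n); print(n,c)
print(sense())
E
```

```text
pics
scene {'camera_matrix': array([[448.97514018,   0.        , 320.65295076],
       [  0.        , 448.97514018, 245.48637569],
       [  0.        ,   0.        ,   1.        ]]), 'origin': array([ 1.23510589, -0.14228134,  0.65078777]), 'rotation': array([ 0.71373499,  0.55804851, -0.26299901, -0.33165606])}
top {'camera_matrix': array([[623.35223957,   0.        , 317.71236422],
       [  0.        , 623.35223957, 239.88730667],
       [  0.        ,   0.        ,   1.        ]]), 'origin': array([0.33709357, 0.05519368, 1.45470629]), 'rotation': array([ 0.71390859, -0.69466547,  0.06779709, -0.05637346])}
{'clock': 0.1, 'qpos': array([-1.27409740e+00,  2.45731506e-01,  1.55891023e+00,  2.30252143e-05,
        1.33872956e+00, -1.74041094e-01]), 'dq': array([ 0.00021323, -0.0010385 , -0.00413083,  0.00032113,  0.00082382,
       -0.00126671]), 'joint_efforts': array([-4.48795035e-04, -4.30674613e+01, -3.27127254e+01, -1.63993545e-04,
        2.86091294e-03,  6.07153879e-06]), 'ee_pos': array([ 0.29469677, -0.57877945,  0.23028893]), 'orientation': array([ 9.72428356e-01,  2.33200134e-01, -4.33263312e-05, -8.88335488e-04]), 'ft_force': array([0.18254774, 0.54651087, 0.17873303]), 'ft_torque': array([ 0.00893906, -0.01547016, -0.00289426]), 'opening': 0.0853746484641565}
```

View pics/scene0.png

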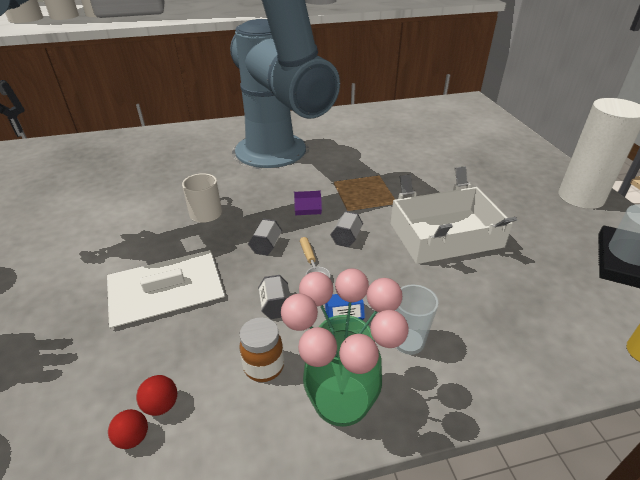

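View pics/top0.png

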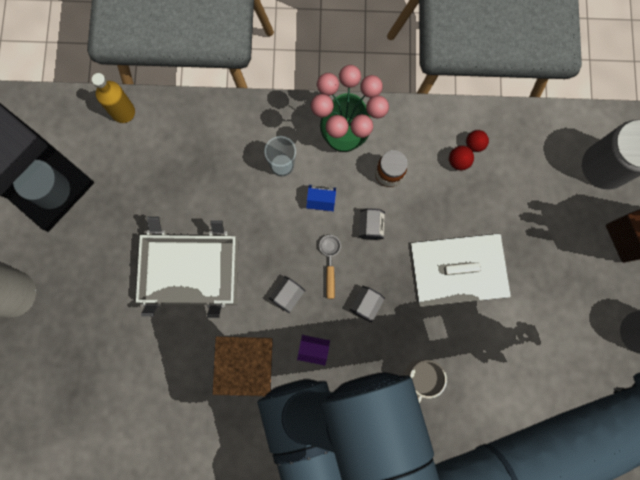

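```bash
cat > h.py <<'E'
from rig import *
import cv2, numpy as np
from scipy.spatial.transform import Rotation as R
def ray(n,u,v,z):
    c=calibration(n);K=c["camera_matrix"];o=np.array(c["origin"]);r=R.from_quat(c["rotation"])
    d=r.apply(np.linalg.inv(K)@[u,v,1.]); return o+d*(z-o[2])/d[2]
def proj(n,p):
    c=calibration(n);K=c["camera_matrix"];r=R.from_quat(c["rotation"])
    q=K@r.inv().apply(np.array(p)-c["origin"]); return q[:2]/q[2]
def crop(im,u,v,h,s):
    v0=max(0,v-h);u0=max(0,u-h)
    return cv2.resize(im[v0:v+h,u0:u+h],(s,s),interpolation=cv2.INTER_CUBIC)
E
python3 - <<'E'
from h import *
t=cv2.imread("pics/top0.png");s=cv2.imread("pics/scene0.png")
a=np.hstack([crop(t,u,v,24,260) for u,v in ((288,293),(367,302),(372,223))])
b=np.hstack([crop(s,u,v,30,260) for u,v in ((347,230),(265,237),(273,297))])
cv2.imwrite("pics/c1.png",np.vstack([a,b]))
for u,v in ((288,293),(367,302),(372,223)): print(ray("top",u,v,.04), proj("scene",ray("top",u,v,.04)))
for u,v in ((141,236),(234,236),(232,302),(138,302)): print("box",ray("top",u,v,.068))
for u,v in ((411,243),(501,236),(509,297),(417,304)): print("lid",ray("top",u,v,.012))
for u,v in ((154,222),(214,224),(150,312),(214,312)): print("clip",ray("top",u,v,.11))
for u,v in ((282,165),):print("glass",ray("top",u,v,0))
E
```

```text
[0.46444507 0.09976089 0.04      ] [344.74267665 223.68081536]
[ 0.4489306  -0.07996036  0.04      ] [264.36469918 231.66213199]
[ 0.63218695 -0.08940708  0.04      ] [273.46620028 290.35209402]
box [0.58113321 0.43367116 0.068     ]
box [0.58720633 0.2249766  0.068     ]
box [0.43859977 0.222098   0.068     ]
box [0.4329858  0.42915238 0.068     ]
lid [ 0.59265821 -0.18476435  0.012     ]
lid [ 0.61564457 -0.39832141  0.012     ]
lid [ 0.47172277 -0.41328774  0.012     ]
lid [ 0.4496652  -0.19861908  0.012     ]
clip [0.60570817 0.39621267 0.11      ]
clip [0.60510361 0.26491448 0.11      ]
clip [0.40948569 0.39071106 0.11      ]
clip [0.41314115 0.25440909 0.11      ]
glass [0.7773273  0.12606044 0.        ]
```

View pics/c1.png

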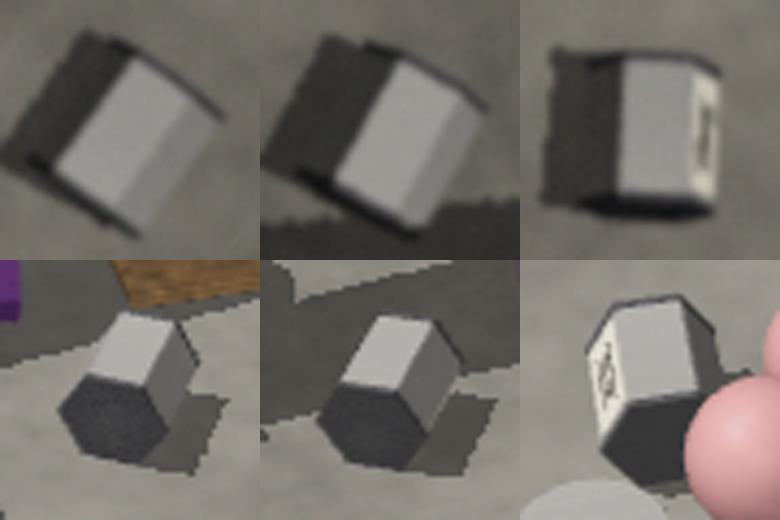

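The scene shows three grey tins: A at top px (287,293), B at (368,303) and C at (373,223). C's label is on its upper flat facing -y. A and B have no label on any visible flat, so theirs is underneath.
Look-alikes: blue tin (321,198), purple block (313,349), flat grey tile (435,328). None of them is grey steel and hexagonal. The crop confirms A, B and C as the real tins. The tumbler is at (281,157), the lid at (460,268) and the box at (186,269).

```bash
cat >> h.py <<'E'
def tins(im,verbose=True):
    """bright neutral top faces in the 'top' view -> (centre on z=.05, axis yaw deg)"""
    hsv=cv2.cvtColor(im,cv2.COLOR_BGR2HSV)
    m=((hsv[...,1]<40)&(hsv[...,2]>125)).astype(np.uint8)*255
    out=[]
    for c in cv2.findContours(m,cv2.RETR_EXTERNAL,cv2.CHAIN_APPROX_NONE)[0]:
        a=cv2.contourArea(c)
        if not 150<a<1100: continue
        b=cv2.boxPoints(cv2.minAreaRect(c)); w=np.array([ray("top",*p,.05) for p in b])
        e1,e2=w[1]-w[0],w[2]-w[1]; l1,l2=np.linalg.norm(e1),np.linalg.norm(e2)
        e=e1 if l1>l2 else e2
        out.append((w.mean(0)[:2].round(4),round(np.degrees(np.arctan2(e[1],e[0])))%180,round(max(l1,l2)*1e3),round(min(l1,l2)*1e3),cv2.minAreaRect(c)[0]))
    return out
def tool(yaw,tilt=0):
    """tool y (jaw axis) at world yaw [deg], then tilted about the jaw axis by tilt [deg]"""
    y=np.array([np.cos(np.radians(yaw)),np.sin(np.radians(yaw)),0]);z=np.array([0,0,-1.]);x=np.cross(y,z)
    return R.from_rotvec(np.radians(tilt)*y)*R.from_matrix(np.stack([x,y,z],1))
def go(p,rot,grasp=True):
    """print shift/turn in tool axes to put grasp point (or TCP) at p"""
    s=sense(); r0=R.from_quat(s["orientation"]); p=np.array(p,float)
    t=p+(rot.apply([0,0,.019]) if grasp else 0)
    print("shift",r0.inv().apply(t-s["ee_pos"]).round(4),"turn",(r0.inv()*rot).as_rotvec(degrees=True).round(1),"TCP",t.round(3))
E
python3 - <<'E'
from h import *
t=cv2.imread("pics/top0.png")
for x in tins(t): print(x)
s=sense()
for y in(53,-127):go((.464,.10,.2),tool(y))
E
```

```text
(array([ 0.3491, -0.4626]), 159, 86, 58, (537.9325561523438, 351.1939392089844))
(array([ 0.434 , -0.4102]), 99, 98, 60, (513.47705078125, 312.3154296875))
(array([ 0.4444, -0.0861]), 154, 56, 38, (370.1000061035156, 303.8000183105469))
(array([0.4597, 0.0978]), 148, 55, 42, (288.6538391113281, 294.76922607421875))
(array([0.5814, 0.0115]), 155, 42, 35, (328.20001220703125, 242.60000610351562))
(array([0.5146, 0.3326]), 91, 225, 171, (185.61849975585938, 268.020263671875))
(array([ 0.6305, -0.0976]), 0, 56, 42, (376.0, 223.0))
(array([ 0.6938, -0.1139]), 95, 52, 39, (383.2637939453125, 196.4844970703125))
(array([0.7675, 0.1228]), 56, 43, 34, (282.4463195800781, 162.86241149902344))
(array([0.771 , 0.0619]), 6, 103, 66, (308.5241394042969, 162.28965759277344))
(array([ 0.8413, -0.6968]), 176, 117, 51, (628.4999389648438, 143.5))
(array([ 0.858 , -0.1074]), 92, 57, 50, (381.0, 129.0))
(array([0.9748, 0.3153]), 92, 143, 51, (205.0, 77.0))
(array([ 1.0382, -0.2005]), 0, 158, 25, (420.0, 59.5))
shift [ 0.4587 -0.5281  0.0504] turn [-0.00e+00 -1.00e-01 -1.16e+02] TCP [0.464 0.1   0.181]
shift [ 0.4587 -0.5281  0.0504] turn [-0.1  0.  64. ] TCP [0.464 0.1   0.181]
```

Run:
```python
from h import *
t=cv2.imread("pics/top0.png")
print(t[292,[270,276,280,284,286,288,290,292,294,296,300],:].tolist()); print(t[223,[362,366,370,373,376,379,382],:].tolist())
import re
s=open("h.py").read().replace(">125",">th").replace("verbose=True","th=140");open("h.py","w").write(s)
for th in (140,150):
  import importlib,h;importlib.reload(h)
  for x in h.tins(t,th):
    if 250<x[4][0]<400 and 190<x[4][1]<320: print(th,x)
for y in (148,-32): go((.464,.10,.1),h.tool(y))
```

```text
[[52, 56, 57], [47, 48, 49], [130, 132, 135], [143, 147, 149], [143, 147, 149], [143, 147, 150], [142, 145, 149], [143, 148, 150], [138, 142, 144], [123, 127, 128], [118, 121, 122]]
[[48, 50, 52], [87, 90, 92], [142, 146, 148], [143, 147, 150], [143, 147, 149], [149, 156, 161], [107, 117, 120]]
140 (array([ 0.446 , -0.0822]), 153, 54, 27, (368.3784484863281, 303.0115051269531))
140 (array([0.4624, 0.1025]), 146, 53, 27, (286.6026916503906, 293.4837951660156))
140 (array([ 0.6318, -0.0971]), 177, 53, 39, (375.7860107421875, 222.42413330078125))
150 (array([ 0.4462, -0.0819]), 153, 52, 24, (368.2752380371094, 302.9174499511719))
shift [ 0.4587 -0.5279  0.1504] turn [-1.00e-01  1.00e-01  1.49e+02] TCP [0.464 0.1   0.081]
shift [ 0.4587 -0.5279  0.1504] turn [ -0.1  -0.  -31. ] TCP [0.464 0.1   0.081]
```

```bash
python3 -m handwheel '[[0.2,-0.26,0,0,0,-15,1],[0.459,-0.528,0.06,0,0,-29,1],[0.459,-0.528,0.06,0,0,-29,1],[0.459,-0.528,0.06,0,0,-29,1],[0.459,-0.528,0.06,0,0,-29,1],[0.459,-0.528,0.06,0,0,-29,1],[0.459,-0.528,0.06,0,0,-29,1],[0.459,-0.528,0.06,0,0,-29,1],[0.459,-0.528,0.06,0,0,-29,1],[0.459,-0.528,0.06,0,0,-29,1],[0.459,-0.528,0.1,0,0,-29,1],[0.459,-0.528,0.13,0,0,-29,1]]' 60
python3 - <<'E'
from h import *
im=capture("top");cv2.imwrite("pics/t1.png",im)
for x in tins(im,140):
    if 250<x[4][0]<400 and 190<x[4][1]<320: print(x)
go((.4624,.1025,.025),tool(-34)); print(sense()["qpos"].round(2))
E
```

```text
clock: 1.6
ee_pos: [0.4656, 0.102, 0.1014]
orientation: [0.882, 0.471, 0.002, 0.001]
ft_force: [0.2, -0.8, -0.6]
opening: 0.0855
(array([ 0.4462, -0.082 ]), 152, 53, 26, (368.30572509765625, 302.9394836425781))
(array([ 0.631 , -0.0972]), 177, 52, 38, (375.80859375, 222.75344848632812))
shift [0.001  0.0027 0.0882] turn [-0.5  0.2  0.2] TCP [0.462 0.102 0.006]
[-0.02  0.01  2.09  0.    1.05  0.57]
```

```bash
python3 -m handwheel '[[0,0.001,0.05,0,0,0,1],[0.001,0.002,0.086,0,0,0,1],[0.001,0.002,0.086,0,0,0,1],[0.001,0.002,0.086,0,0,0,-1],[0.001,0.002,0.086,0,0,0,-1],[0.001,0.002,0.086,0,0,0,-1],[0.001,0.002,0.086,0,0,0,-1],[0.001,0.002,0.086,0,0,0,-1],[0.001,0.002,0.05,0,0,0,-1],[0.001,0.002,0.0,0,0,0,-1]]' 60
python3 - <<'E'
from h import *
s=sense();print(s["opening"],s["ee_pos"].round(4))
go((.53,.08,.3),tool(-88,0)); 
for t in(-40,40):go((.53,.08,.3),tool(-88,t));print(tool(-88,t).as_matrix()[:,2])
E
```

```text
clock: 2.9
ee_pos: [0.4654, 0.0991, 0.1016]
orientation: [0.883, 0.469, -0.001, -0.001]
ft_force: [0.0, -0.1, -0.8]
opening: 0.0631
0.06307496596253798 [0.4654 0.0991 0.1016]
shift [ 0.0201  0.0638 -0.1796] turn [-0.1  0.1 54. ] TCP [0.53  0.08  0.281]
shift [ 0.0129  0.054  -0.184 ] turn [ 18.7 -36.8  51.7] TCP [0.518 0.08  0.285]
[-0.64239604 -0.02243296 -0.76604444]
shift [ 0.0273  0.0737 -0.1841] turn [-18.9  37.1  51.7] TCP [0.542 0.08  0.285]
[ 0.64239604  0.02243296 -0.76604444]
```

Gripped at 63 mm. Next I turn its underside to the scene camera (tool pointing outward).

```bash
python3 -m handwheel '[[0.027,0.074,-0.184,-19,37,51.7,-1],[0.027,0.074,-0.184,-19,37,51.7,-1],[0.027,0.074,-0.184,-19,37,51.7,-1],[0.027,0.074,-0.184,-19,37,51.7,-1],[0.027,0.074,-0.184,-19,37,51.7,-1],[0.027,0.074,-0.184,-19,37,51.7,-1],[0.027,0.074,-0.184,-19,37,51.7,-1],[0.027,0.074,-0.184,-19,37,51.7,-1]]'
python3 - <<'E'
from h import *
im=capture("scene");s=sense();r=R.from_quat(s["orientation"]);p=s["ee_pos"]-r.apply([0,0,.019])
print(s["opening"],r.as_matrix()[:,2].round(2),s["qpos"].round(2))
u,v=proj("scene",p).astype(int);print(u,v)
cv2.imwrite("pics/s2.png",crop(im,u,v,50,400))
E
```

```text
clock: 3.9
ee_pos: [0.5423, 0.0804, 0.2852]
orientation: [0.939, 0.017, 0.343, -0.005]
ft_force: [0.4, 1.0, -0.7]
opening: 0.0631
0.06257819427797544 [ 0.64  0.02 -0.76] [-0.1  -0.43  2.2   0.13  0.68  1.36]
348 129
```

View pics/s2.png

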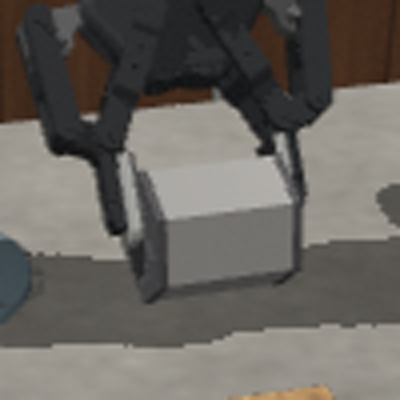

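```bash
python3 -m handwheel '[[0,0,-0.03,0,22,0,-1],[0,0,-0.06,0,25,0,-1],[0,0,-0.06,0,25,0,-1],[0,0,-0.06,0,25,0,-1]]'
python3 - <<'E'
from h import *
im=capture("scene");s=sense();r=R.from_quat(s["orientation"]);p=s["ee_pos"]-r.apply([0,0,.019])
print(s["opening"],r.as_matrix()[:,2].round(2),s["qpos"].round(2))
u,v=proj("scene",p).astype(int);print(u,v)
cv2.imwrite("pics/s3.png",crop(im,u,v,40,400))
E
```

```text
clock: 4.45
ee_pos: [0.5039, 0.0789, 0.3306]
orientation: [0.843, 0.015, 0.538, -0.008]
ft_force: [-0.2, -0.0, -0.7]
opening: 0.0629
0.06286185478571128 [ 0.91  0.03 -0.42] [-0.15 -0.79  2.47  0.49  0.37  1.03]
341 98
```

View pics/s3.png

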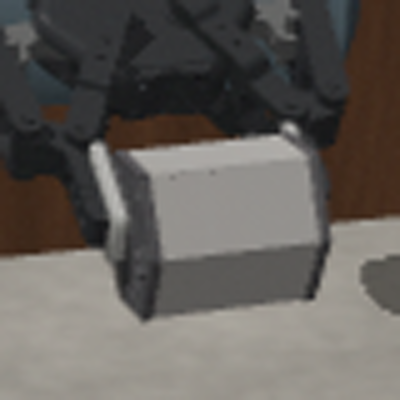

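Run:
```python
from h import *
go((.45,.11,.15),tool(-88,0));go((.45,.11,.15),tool(-88,-60))
```

```text
shift [-0.2042 -0.0335  0.036 ] turn [  0.2 -65.1   0. ] TCP [0.45  0.11  0.131]
shift [-0.2025 -0.0335  0.0171] turn [ 2.000e-01 -1.251e+02 -1.000e-01] TCP [0.434 0.109 0.14 ]
```

```bash
python3 -m handwheel '[[-0.05,-0.01,0.01,0,-20,0,-1],[-0.1,-0.02,0.02,0,-40,0,-1],[-0.15,-0.03,0.03,0,-60,0,-1],[-0.2,-0.0335,0.03,0,-80,0,-1],[-0.2,-0.0335,0.025,0,-125,0,-1],[-0.2025,-0.0335,0.017,0,-125,0,-1],[-0.2025,-0.0335,0.017,0,-125,0,-1],[-0.2025,-0.0335,0.017,0,-125,0,-1],[-0.2025,-0.0335,0.017,0,-125,0,-1],[-0.2025,-0.0335,0.017,0,-125,0,-1],[-0.2025,-0.0335,0.017,0,-125,0,-1],[-0.2025,-0.0335,0.017,0,-125,0,-1]]'
python3 - <<'E'
from h import *
go((.45,.11,.027),tool(-88,-60));s=sense();print(s["qpos"].round(2),s["opening"])
E
```

```text
clock: 6.0
ee_pos: [0.4356, 0.1093, 0.1388]
orientation: [0.865, 0.014, -0.501, 0.01]
ft_force: [-0.5, -0.1, -1.1]
opening: 0.0632
shift [ 0.1042 -0.0008  0.0622] turn [ 0.1  0.1 -0.3] TCP [0.434 0.109 0.017]
[ 0.01  0.54  1.61 -0.03  2.04  1.55] 0.06316789063823497
```

```bash
python3 -m handwheel '[[0.05,0,0.03,0,0,0,-1],[0.09,0,0.053,0,0,0,-1],[0.104,-0.001,0.062,0,0,0,-1],[0.104,-0.001,0.062,0,0,0,-1]]'
python3 -m handwheel '[[0.001,0,0.0006,0,0,0,1],[0.001,0,0.0006,0,0,0,1],[0.001,0,0.0006,0,0,0,1],[0.001,0,0,0,0,0,1],[0.001,0,-0.05,0,0,0,1],[0.001,0,-0.1,0,0,0,1],[0.001,0,-0.13,0,0,0,1]]'
python3 - <<'E'
from h import *
im=capture("top");cv2.imwrite("pics/t4.png",im)
for x in tins(im,140):
    if 250<x[4][0]<400 and 190<x[4][1]<320: print(x)
go((.45,.11,.12),tool(-88,20));print(proj("top",(.45,.11,.05)),proj("scene",(.45,.11,.05)))
cv2.imwrite("pics/t4c.png",np.hstack([crop(im,295,300,50,400),crop(capture("scene"),345,235,50,400)]))
E
```

```text
clock: 6.5
ee_pos: [0.432, 0.1093, 0.0238]
orientation: [0.863, 0.014, -0.505, 0.011]
ft_force: [-9.2, -4.7, 23.6]
opening: 0.0632
clock: 7.38
ee_pos: [0.5473, 0.1143, 0.0851]
orientation: [0.867, 0.014, -0.498, 0.009]
ft_force: [-0.4, -0.1, -0.7]
opening: 0.0853
(array([ 0.4459, -0.0825]), 153, 54, 29, (368.5436096191406, 303.0619201660156))
(array([ 0.6309, -0.0973]), 177, 55, 40, (375.87835693359375, 222.8252410888672))
shift [-0.0609  0.0008  0.0726] turn [ 0.1 79.4 -0.1] TCP [0.456 0.11  0.102]
[283.10138234 298.88915424] [347.44104809 215.74399674]
```

View pics/t4c.png

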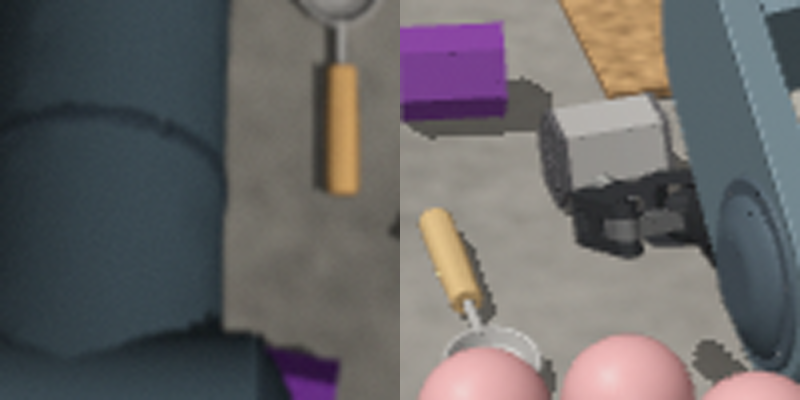

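```bash
python3 -m handwheel '[[-0.1,0,0.0,0,30,0,1],[-0.15,0,0.03,0,50,0,1],[-0.12,0,0.05,0,79,0,1],[-0.12,0,0.05,0,79,0,1],[-0.1,0,0.05,0,79,0,1],[-0.1,0,0.06,0,79,0,1],[-0.1,0,0.06,0,79,0,1],[-0.1,0,0.06,0,79,0,1],[-0.1,0,0.06,0,79,0,1],[-0.1,0,0.06,0,79,0,1],[-0.1,0,0.06,0,79,0,1]]'
python3 - <<'E'
from h import *
s=sense();print(s["qpos"].round(2))
go((.444,.11,.08),tool(-88,20));go((.444,.11,.029),tool(-88,20))
im=capture("scene");cv2.imwrite("pics/s5.png",crop(im,340,220,55,500))
E
```

```text
clock: 8.85
ee_pos: [0.4436, 0.1109, 0.1402]
orientation: [0.986, 0.017, 0.166, -0.002]
ft_force: [-0.7, 0.4, -0.2]
opening: 0.0851
[-0.01 -0.32  2.31  0.02  0.82  1.52]
shift [-0.0191  0.0007  0.076 ] turn [ 0.1  0.9 -0. ] TCP [0.45  0.11  0.062]
shift [-0.0357  0.0006  0.1242] turn [ 0.1  0.9 -0. ] TCP [0.45  0.11  0.011]
```

View pics/s5.png

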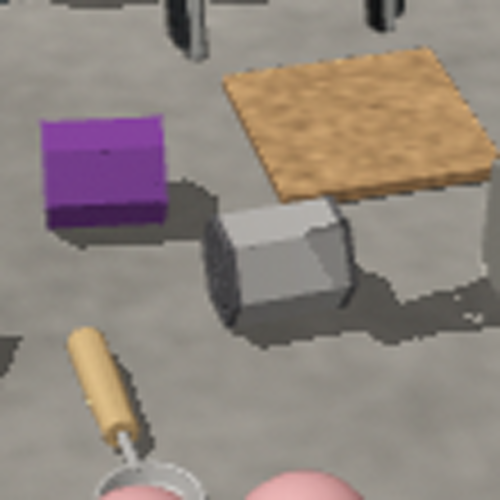

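```bash
python3 -m handwheel '[[-0.02,0.0006,0.06,0,1,0,1],[-0.0357,0.0006,0.11,0,1,0,1],[-0.0357,0.0006,0.124,0,1,0,1],[-0.0357,0.0006,0.124,0,1,0,1],[-0.0357,0.0006,0.124,0,1,0,-1],[-0.0357,0.0006,0.124,0,1,0,-1],[-0.0357,0.0006,0.124,0,1,0,-1],[-0.0357,0.0006,0.124,0,1,0,-1],[-0.0357,0.0006,0.124,0,1,0,-1],[-0.02,0.0006,0.08,0,1,0,-1],[-0.02,0.0006,0.04,0,1,0,-1],[-0.02,0.0006,0.04,0,1,0,-1]]'
python3 - <<'E'
from h import *
s=sense();print(s["qpos"].round(2))
go((.45,.11,.12),tool(-88,-40));go((.45,.11,.031),tool(-88,-40))
E
```

```text
clock: 10.4
ee_pos: [0.439, 0.1102, 0.099]
orientation: [0.984, 0.017, 0.178, -0.002]
ft_force: [-0.1, 0.8, -1.2]
opening: 0.0634
[-0.01 -0.27  2.36  0.02  0.69  1.51]
shift [ 0.0011  0.0006 -0.0064] turn [  0.1 -60.6  -0.1] TCP [0.438 0.11  0.105]
shift [-0.0301  0.0004  0.0769] turn [  0.1 -60.6  -0.1] TCP [0.438 0.11  0.016]
```

```bash
python3 -m handwheel '[[0,0,-0.03,0,-10,0,-1],[0,0,-0.03,0,-30,0,-1],[0,0,-0.03,0,-61,0,-1],[0.001,0,-0.006,0,-61,0,-1],[0.001,0,-0.006,0,-61,0,-1],[0.001,0,-0.006,0,-61,0,-1],[0.001,0,-0.006,0,-61,0,-1],[-0.02,0,0.05,0,-61,0,-1],[-0.03,0,0.075,0,-61,0,-1],[-0.0305,0,0.078,0,-61,0,-1],[-0.0305,0,0.078,0,-61,0,-1]]'
python3 -m handwheel '[[0,0,0,0,0,0,1],[0,0,0,0,0,0,1],[0,0,0,0,0,0,1],[0,0,-0.02,0,0,0,1],[0,0,-0.08,0,0,0,1],[0,0,-0.1,0,0,0,1],[-0.05,0,-0.15,0,0,0,1],[-0.1,-0.15,-0.15,0,30,0,1],[-0.1,-0.25,-0.15,0,41,0,1],[-0.1,-0.3,-0.15,0,41,0,1],[-0.1,-0.3,-0.15,0,41,0,1],[-0.1,-0.3,-0.15,0,41,0,1]]'
python3 - <<'E'
from h import *
im=capture("top");cv2.imwrite("pics/t6.png",im)
for x in tins(im,140):
    if 240<x[4][0]<400 and 190<x[4][1]<330: print(x)
cv2.imwrite("pics/t6c.png",crop(im,320,270,90,600)); s=sense();print(s["qpos"].round(2))
E
```

```text
clock: 11.78
ee_pos: [0.4357, 0.1099, 0.0126]
orientation: [0.937, 0.016, -0.348, 0.007]
ft_force: [0.0, -0.1, -2.0]
opening: 0.0635
clock: 13.28
ee_pos: [0.4451, 0.4128, 0.191]
orientation: [1.0, 0.018, 0.002, 0.001]
ft_force: [1.5, -0.6, 0.3]
opening: 0.0855
(array([0.4419, 0.1088]), 92, 52, 25, (283.5, 302.5))
(array([ 0.4459, -0.0817]), 153, 50, 24, (368.1651611328125, 303.05047607421875))
[0.57 0.19 1.7  0.   1.25 2.1 ]
```

View pics/t6c.png

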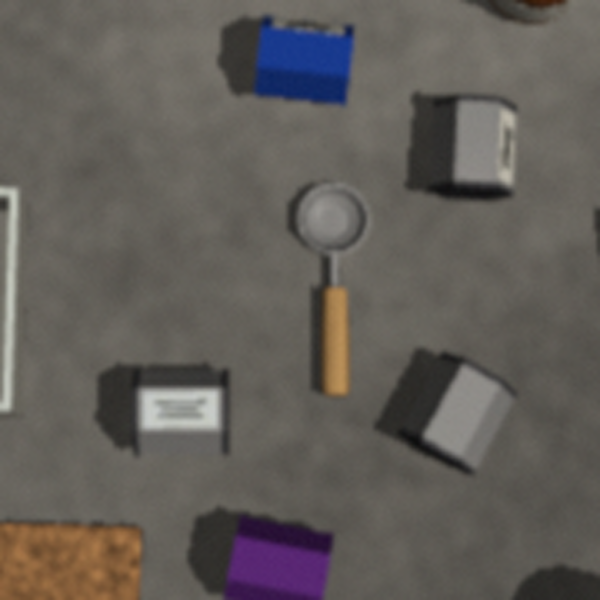

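```bash
python3 -m handwheel '[[-0.003,0.1,0.0,0,0,0,1],[-0.003,0.2,0,0,0,0,1],[-0.003,0.304,0.03,0,0,0,1],[-0.003,0.304,0.08,0,0,0,1],[-0.003,0.304,0.12,0,0,0,1],[-0.003,0.304,0.12,0,0,0,1],[-0.003,0.304,0.12,0,0,0,1],[-0.003,0.304,0.12,0,0,0,1],[-0.003,0.304,0.12,0,0,0,1]]'
python3 - <<'E'
from h import *
go((.442,.109,.029),tool(-88,0))
E
```

```text
clock: 14.45
ee_pos: [0.4565, 0.1075, 0.0722]
orientation: [1.0, 0.018, 0.003, 0.001]
ft_force: [0.5, -0.1, 0.2]
opening: 0.0857
shift [-0.0148 -0.0022  0.0622] turn [ 0.1 -0.3  0. ] TCP [0.442 0.109 0.01 ]
```

```bash
python3 -m handwheel '[[-0.0148,-0.002,0.01,0,0,0,1],[-0.0148,-0.002,0.05,0,0,0,1],[-0.0148,-0.002,0.062,0,0,0,1],[-0.0148,-0.002,0.062,0,0,0,1],[-0.0148,-0.002,0.062,0,0,0,-1],[-0.0148,-0.002,0.062,0,0,0,-1],[-0.0148,-0.002,0.062,0,0,0,-1],[-0.0148,-0.002,0.062,0,0,0,-1],[-0.0148,-0.002,0.062,0,0,0,-1],[-0.0148,-0.002,0.0,0,0,0,-1],[-0.0148,-0.002,-0.06,0,0,0,-1],[-0.0148,-0.002,-0.1,0,0,0,-1]]'
python3 - <<'E'
from h import *
r=R.from_euler('z',1.6,degrees=True);c=np.array([.510,.3275,0])
for k in(-.066,0,.066):print(c+r.apply([0,k,0]))
go(c+r.apply([0,.066,.15]),tool(1.6));print(sense()["opening"])
E
```

```text
clock: 15.95
ee_pos: [0.4409, 0.1083, 0.1737]
orientation: [1.0, 0.017, 0.003, 0.001]
ft_force: [1.2, -0.5, -1.5]
opening: 0.0633
[0.51184283 0.26152573 0.        ]
[0.51   0.3275 0.    ]
[0.50815717 0.39347427 0.        ]
shift [ 0.0766 -0.2828  0.0425] turn [  0.4  -0.2 -89.7] TCP [0.508 0.393 0.131]
0.06330023638466564
```

```bash
python3 -m handwheel '[[0.02,-0.06,0,0,0,-10,-1],[0.04,-0.12,0,0,0,-30,-1],[0.06,-0.18,0,0,0,-50,-1],[0.077,-0.24,0,0,0,-70,-1],[0.077,-0.283,0.02,0,0,-90,-1],[0.077,-0.283,0.04,0,0,-90,-1],[0.077,-0.283,0.04,0,0,-90,-1],[0.077,-0.283,0.04,0,0,-90,-1],[0.077,-0.283,0.04,0,0,-90,-1],[0.077,-0.283,0.04,0,0,-90,-1],[0.077,-0.283,0.04,0,0,-90,-1]]'
python3 - <<'E'
from h import *
r=R.from_euler('z',1.6,degrees=True);c=np.array([.510,.3275,0])
go(c+r.apply([0,.066,.035]),tool(1.6));print(sense()["opening"])
im=capture("top");cv2.imwrite("pics/t7.png",crop(im,190,270,75,600))
for x in tins(im,140):
    if 240<x[4][0]<400 and 190<x[4][1]<330: print(x)
E
```

```text
clock: 17.32
ee_pos: [0.5076, 0.3936, 0.1301]
orientation: [0.695, 0.719, -0.0, 0.001]
ft_force: [-0.5, 0.3, -1.5]
opening: 0.0632
shift [1.000e-04 4.000e-04 1.141e-01] turn [0.1 0.1 0.3] TCP [0.508 0.393 0.016]
0.06321853107183063
(array([ 0.446, -0.082]), 152, 51, 25, (368.32550048828125, 303.01416015625))
```

View pics/t7.png

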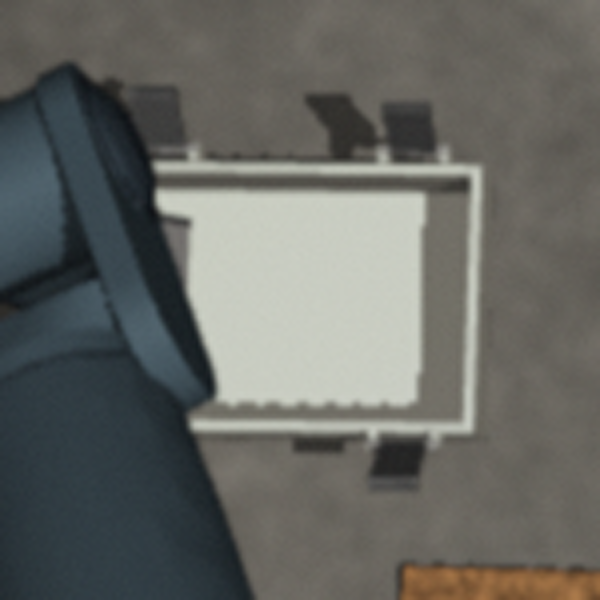

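```bash
python3 -m handwheel '[[0,0,0.05,0,0,0,-1],[0,0,0.1,0,0,0,-1],[0,0,0.113,0,0,0,-1],[0,0,0.113,0,0,0,-1],[0,0,0.1135,0,0,0,1],[0,0,0.1135,0,0,0,1],[0,0,0.1135,0,0,0,1],[0,0,0.09,0,0,0,1],[0,0,0.03,0,0,0,1],[0,0,-0.05,0,0,0,1],[0,0,-0.05,0,0,0,1]]'
python3 - <<'E'
from h import *
r=tool(-27)
s=sense();print(s["qpos"].round(2),s["ee_pos"].round(3))
go((.446,-.082,.15),tool(-27))
E
```

```text
clock: 18.75
ee_pos: [0.5103, 0.3954, 0.1883]
orientation: [0.695, 0.719, 0.006, 0.003]
ft_force: [-0.1, 0.5, 0.2]
opening: 0.0851
[ 0.48  0.27  1.61 -0.    1.25  0.45] [0.51  0.395 0.188]
shift [-0.4751 -0.0812  0.0549] turn [ 0.7 -0.3 28.9] TCP [ 0.446 -0.082  0.131]
```

```bash
python3 -m handwheel '[[-0.1,-0.02,0,0,0,7,1],[-0.2,-0.04,0,0,0,15,1],[-0.3,-0.06,0.0,0,0,22,1],[-0.475,-0.081,0.02,0.7,0,29,1],[-0.475,-0.081,0.05,0.7,0,29,1],[-0.475,-0.081,0.08,0.7,0,29,1],[-0.475,-0.081,0.1,0.7,0,29,1],[-0.475,-0.081,0.11,0.7,0,29,1],[-0.475,-0.081,0.11,0.7,0,29,1],[-0.475,-0.081,0.11,0.7,0,29,1]]'
python3 - <<'E'
from h import *
im=capture("top")
cv2.imwrite("pics/t8.png",np.hstack([crop(im,190,270,60,400),crop(im,340,270,60,400)]))
go((.446,-.082,.029),tool(-27));print(sense()["qpos"].round(2))
E
```

```text
clock: 20.0
ee_pos: [0.4429, -0.0839, 0.0712]
orientation: [0.853, 0.522, -0.004, -0.003]
ft_force: [0.9, 0.2, -0.5]
opening: 0.0854
shift [0.0027 0.0021 0.0618] turn [-0.5  0.2 -0. ] TCP [ 0.446 -0.082  0.01 ]
[-0.44 -0.    2.15 -0.    1.    0.04]
```

View pics/t8.png

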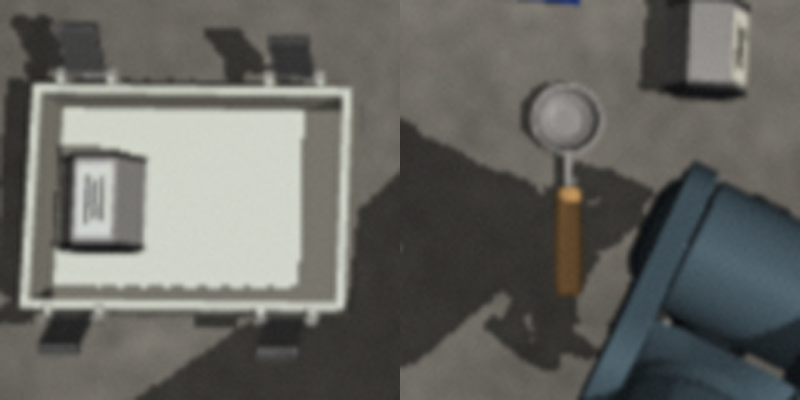

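```bash
python3 -m handwheel '[[0.0027,0.002,0.03,-0.5,0,0,1],[0.0027,0.002,0.062,-0.5,0,0,1],[0.0027,0.002,0.062,-0.5,0,0,1],[0.0027,0.002,0.062,-0.5,0,0,-1],[0.0027,0.002,0.062,-0.5,0,0,-1],[0.0027,0.002,0.062,-0.5,0,0,-1],[0.0027,0.002,0.062,-0.5,0,0,-1],[0.0027,0.002,0.062,-0.5,0,0,-1],[0.0027,0.002,-0.02,-0.5,0,0,-1],[0.0027,0.002,-0.1,-0.5,0,0,-1],[0.0027,0.002,-0.15,-0.5,0,0,-1],[0.0027,0.002,-0.15,-0.5,0,0,-1]]'
python3 - <<'E'
from h import *
print(sense()["opening"]); go((.5,-.05,.33),tool(-90,62))
E
```

```text
clock: 21.55
ee_pos: [0.4491, -0.0832, 0.2263]
orientation: [0.853, 0.522, 0.001, 0.005]
ft_force: [-0.2, 0.2, -2.6]
opening: 0.0634
0.06338188553787069
shift [ 0.06    0.046  -0.0946] turn [-33.4  55.3  56.7] TCP [ 0.517 -0.05   0.321]
```

```bash
python3 -m handwheel '[[0.02,0.015,-0.05,-11,18,19,-1],[0.06,0.046,-0.095,-33.4,55.3,56.7,-1],[0.06,0.046,-0.095,-33.4,55.3,56.7,-1],[0.06,0.046,-0.095,-33.4,55.3,56.7,-1],[0.06,0.046,-0.095,-33.4,55.3,56.7,-1],[0.06,0.046,-0.095,-33.4,55.3,56.7,-1],[0.06,0.046,-0.095,-33.4,55.3,56.7,-1],[0.06,0.046,-0.095,-33.4,55.3,56.7,-1],[0.06,0.046,-0.095,-33.4,55.3,56.7,-1],[0.06,0.046,-0.095,-33.4,55.3,56.7,-1],[0.06,0.046,-0.095,-33.4,55.3,56.7,-1]]'
cat >> h.py <<'E'
def flats(n,off=.004):
    """held tin: sample its flats along their length in view n; angle 0 = flat facing the palm"""
    im=capture(n);s=sense();r=R.from_quat(s["orientation"]);p=s["ee_pos"]+r.apply([0,0,-.019+off])
    print("open",s["opening"],"toolz",r.as_matrix()[:,2].round(2))
    o=np.array(calibration(n)["origin"])
    for a in range(0,360,60):
        nn=r.apply([np.sin(np.radians(a)),0,-np.cos(np.radians(a))]);c=p+.025*nn
        vis=nn@(o-c)/np.linalg.norm(o-c)
        if vis<.15: continue
        tt=np.cross(r.apply([0,1,0]),nn)
        v=[[int(im[tuple(proj(n,c+r.apply([0,y,0])+k*tt).round().astype(int)[::-1])].mean()) for y in np.linspace(-.024,.024,9)] for k in(-.008,0,.008)]
        print(a,"vis",vis.round(2),"n",nn.round(2),v)
    return im
E
python3 - <<'E'
from h import *
cv2.imwrite("pics/s9.png",flats("scene"))
E
```

```text
clock: 22.92
ee_pos: [0.5165, -0.0501, 0.3175]
orientation: [0.859, 0.0, 0.512, -0.001]
ft_force: [-0.2, -0.1, -0.7]
opening: 0.0633
open 0.06343460628432655 toolz [ 0.88  0.   -0.48]
60 vis 0.35 n [-0.03 -0.    1.  ] [[172, 172, 171, 171, 172, 173, 172, 173, 172], [172, 172, 171, 172, 172, 172, 173, 172, 173], [172, 172, 172, 171, 172, 172, 173, 173, 173]]
120 vis 0.98 n [ 0.85 -0.    0.52] [[195, 194, 192, 192, 190, 173, 193, 196, 189], [196, 194, 124, 42, 127, 84, 139, 196, 180], [194, 190, 192, 192, 191, 191, 193, 187, 169]]
180 vis 0.58 n [ 0.88  0.   -0.48] [[87, 87, 87, 87, 85, 85, 84, 84, 84], [87, 87, 87, 86, 86, 85, 85, 85, 84], [86, 87, 86, 86, 86, 84, 84, 84, 83]]
```

Run:
```python
from h import *
go((.45,.11,.0295),tool(-88,0));go((.45,.11,.13),tool(-88,0))
```

```text
shift [-0.3015 -0.1595  0.0879] turn [  0.9 -61.6  -1.8] TCP [0.45 0.11 0.01]
shift [-0.2132 -0.1597  0.04  ] turn [  0.9 -61.6  -1.8] TCP [0.45  0.11  0.111]
```

```bash
python3 -m handwheel '[[-0.05,-0.04,0.01,0,-12,0,-1],[-0.1,-0.08,0.02,0,-24,0,-1],[-0.2132,-0.16,0.04,0.9,-61.6,-1.8,-1],[-0.2132,-0.16,0.04,0.9,-61.6,-1.8,-1],[-0.2132,-0.16,0.04,0.9,-61.6,-1.8,-1],[-0.2132,-0.16,0.04,0.9,-61.6,-1.8,-1],[-0.2132,-0.16,0.04,0.9,-61.6,-1.8,-1],[-0.2132,-0.16,0.04,0.9,-61.6,-1.8,-1],[-0.27,-0.16,0.071,0.9,-61.6,-1.8,-1],[-0.295,-0.1595,0.084,0.9,-61.6,-1.8,-1],[-0.3015,-0.1595,0.088,0.9,-61.6,-1.8,-1],[-0.3015,-0.1595,0.088,0.9,-61.6,-1.8,-1]]'
python3 -m handwheel '[[0,0,0,0,0,0,1],[0,0,0,0,0,0,1],[0,0,0,0,0,0,1],[0,0,-0.04,0,0,0,1],[0.04,0,-0.1,0,0,0,1],[0.15,0,-0.15,0,-20,0,1],[0.15,0,-0.1,0,-60,0,1],[0.15,0,-0.1,0,-60,0,1],[0.15,0,-0.1,0,-60,0,1],[0.15,0,-0.1,0,-60,0,1],[0.15,0,-0.1,0,-60,0,1],[0.15,0,-0.1,0,-60,0,1]]'
python3 - <<'E'
from h import *
s=sense();print(s["qpos"].round(2))
go((.45,.11,.027),tool(-88,-60));p=proj("scene",(.45,.11,.05)).astype(int);print(p)
im=capture("scene");cv2.imwrite("pics/s10.png",crop(im,p[0],p[1],50,400))
E
```

```text
clock: 24.48
ee_pos: [0.4493, 0.1107, 0.011]
orientation: [1.0, 0.017, 0.0, -0.001]
ft_force: [-3.2, -0.4, 5.8]
opening: 0.0636
clock: 25.98
ee_pos: [0.5987, 0.1157, 0.1056]
orientation: [0.865, 0.015, -0.502, 0.008]
ft_force: [-0.5, 0.1, -0.2]
opening: 0.0851
[ 0.01  0.91  1.09 -0.02  2.19  1.55]
shift [-0.0054  0.0008  0.1872] turn [-0.1  0.3  0. ] TCP [0.434 0.109 0.017]
[347 215]
```

```bash
python3 -m handwheel '[[-0.005,0.001,0.06,0,0,0,1],[-0.005,0.001,0.12,0,0,0,1],[-0.005,0.001,0.17,0,0,0,1],[-0.0054,0.001,0.187,0,0,0,1],[-0.0054,0.001,0.187,0,0,0,1],[-0.0054,0.001,0.187,0,0,0,-1],[-0.0054,0.001,0.187,0,0,0,-1],[-0.0054,0.001,0.187,0,0,0,-1],[-0.0054,0.001,0.187,0,0,0,-1],[-0.0054,0.001,0.187,0,0,0,-1],[-0.06,0.001,0.15,0,0,0,-1],[-0.1,0.001,0.12,0,0,0,-1]]'
python3 - <<'E'
from h import *
s=sense();print(s["opening"],s["ee_pos"].round(3))
go((.45,.11,.13),tool(-88,0));go((.45,.11,.0285),tool(-88,0));flats("scene",0)
E
```

```text
clock: 27.52
ee_pos: [0.4462, 0.1096, 0.137]
orientation: [0.866, 0.015, -0.5, 0.008]
ft_force: [-0.3, -1.2, -1.2]
opening: 0.0634
0.0634171096738239 [0.446 0.11  0.137]
shift [ 0.0245 -0.0003  0.0097] turn [-0.1 60.  -0. ] TCP [0.45  0.11  0.111]
shift [ 0.1124 -0.0002  0.0604] turn [-0.1 60.  -0. ] TCP [0.45 0.11 0.01]
open 0.06285981677303747 toolz [-0.86 -0.03 -0.51]
0 vis 0.95 n [0.86 0.03 0.51] [[98, 97, 89, 79, 69, 75, 42, 61, 95], [108, 103, 94, 90, 73, 82, 47, 57, 55], [102, 75, 96, 90, 85, 95, 48, 48, 48]]
60 vis 0.42 n [ 0.87  0.03 -0.49] [[83, 81, 73, 68, 68, 31, 49, 107, 95], [81, 83, 79, 68, 68, 44, 35, 48, 49], [81, 89, 84, 70, 68, 65, 32, 35, 47]]
300 vis 0.5 n [-0.01 -0.    1.  ] [[99, 68, 99, 93, 93, 94, 178, 179, 178], [95, 49, 68, 78, 94, 99, 164, 165, 157], [95, 71, 83, 94, 94, 106, 149, 151, 153]]
```

```bash
python3 -m handwheel '[[0.01,0,0.0,0,20,0,-1],[0.0245,0,0.01,0,60,0,-1],[0.0245,0,0.01,0,60,0,-1],[0.0245,0,0.01,0,60,0,-1],[0.0245,0,0.01,0,60,0,-1],[0.0245,0,0.01,0,60,0,-1],[0.07,0,0.0362,0,60,0,-1],[0.1,0,0.0535,0,60,0,-1],[0.1124,0,0.0604,0,60,0,-1],[0.1124,0,0.0604,0,60,0,-1]]'
python3 -m handwheel '[[0,0,0,0,0,0,1],[0,0,0,0,0,0,1],[0,0,0,0,0,0,1],[0,0,-0.04,0,0,0,1],[0.04,0,-0.1,0,0,0,1],[0.15,0,-0.15,0,-20,0,1],[0.15,0,-0.1,0,-60,0,1],[0.15,0,-0.1,0,-60,0,1],[0.15,0,-0.1,0,-60,0,1],[0.15,0,-0.1,0,-60,0,1],[0.15,0,-0.1,0,-60,0,1],[0.15,0,-0.1,0,-60,0,1]]'
python3 - <<'E'
from h import *
go((.45,.11,.027),tool(-88,-60))
im=capture("scene");cv2.imwrite("pics/s11.png",im)
# tin outward upper flat (normal +x up) sampled for the label
n=np.array([.866,0,.5]);c=np.array([.45,.11,.025])+.025*n
t=np.array([-.5,0,.866])
for k in(-.008,0,.008):print([int(im[tuple(proj("scene",c+[0,y,0]+k*t).round().astype(int)[::-1])].mean()) for y in np.linspace(-.026,.026,14)])
E
```

```text
clock: 28.82
ee_pos: [0.4497, 0.1099, 0.0104]
orientation: [1.0, 0.017, -0.003, -0.0]
ft_force: [-11.9, -1.7, 21.1]
opening: 0.063
clock: 30.32
ee_pos: [0.5987, 0.1147, 0.1046]
orientation: [0.865, 0.015, -0.502, 0.008]
ft_force: [-0.4, 0.3, -0.7]
opening: 0.0852
shift [-0.0062 -0.0002  0.1867] turn [-0.1  0.3  0. ] TCP [0.434 0.109 0.017]
[109, 189, 197, 145, 121, 138, 93, 84, 126, 169, 48, 128, 196, 199]
[140, 196, 199, 196, 161, 193, 196, 170, 195, 193, 199, 198, 199, 189]
[109, 192, 188, 196, 195, 193, 195, 195, 196, 195, 198, 198, 199, 169]
```

```bash
python3 -m handwheel '[[-0.006,0,0.06,0,0,0,1],[-0.006,0,0.12,0,0,0,1],[-0.006,0,0.17,0,0,0,1],[-0.006,0,0.187,0,0,0,1],[-0.006,0,0.187,0,0,0,1],[-0.006,0,0.187,0,0,0,-1],[-0.006,0,0.187,0,0,0,-1],[-0.006,0,0.187,0,0,0,-1],[-0.006,0,0.187,0,0,0,-1],[-0.006,0,0.187,0,0,0,-1],[-0.06,0,0.15,0,0,0,-1],[-0.12,0,0.12,0,0,0,-1]]'
python3 -m handwheel '[[-0.01,0,0.0,0,20,0,-1],[-0.02,0,-0.02,0,60,0,-1],[-0.02,0,-0.02,0,60,0,-1],[-0.02,0,-0.02,0,60,0,-1],[-0.02,0,-0.02,0,60,0,-1],[-0.02,0,-0.02,0,60,0,-1],[-0.02,0,-0.02,0,60,0,-1]]'
python3 - <<'E'
from h import *
print(sense()["opening"]); go((.510,.326,.13),tool(1.6))
E
```

```text
clock: 31.88
ee_pos: [0.4365, 0.1091, 0.1456]
orientation: [0.866, 0.015, -0.501, 0.008]
ft_force: [1.2, 0.1, -0.7]
opening: 0.0633
clock: 32.75
ee_pos: [0.4424, 0.1096, 0.1722]
orientation: [1.0, 0.017, -0.001, -0.0]
ft_force: [0.2, -0.1, -0.8]
opening: 0.063
0.0630018320826155
shift [ 0.075  -0.2139  0.0613] turn [ -0.1   0.  -89.7] TCP [0.51  0.326 0.111]
```

```bash
python3 -m handwheel '[[0.02,-0.05,0,0,0,-10,-1],[0.04,-0.1,0,0,0,-30,-1],[0.06,-0.15,0,0,0,-50,-1],[0.075,-0.2,0,0,0,-70,-1],[0.075,-0.214,0.02,0,0,-90,-1],[0.075,-0.214,0.04,0,0,-90,-1],[0.075,-0.214,0.061,0,0,-90,-1],[0.075,-0.214,0.061,0,0,-90,-1],[0.075,-0.214,0.061,0,0,-90,-1],[0.075,-0.214,0.061,0,0,-90,-1],[0.075,-0.214,0.061,0,0,-90,-1]]'
python3 -m handwheel '[[0,0,0.05,0,0,0,-1],[0,0,0.085,0,0,0,-1],[0,0,0.096,0,0,0,-1],[0,0,0.096,0,0,0,-1],[0,0,0.096,0,0,0,1],[0,0,0.096,0,0,0,1],[0,0,0.096,0,0,0,1],[0,0,0.07,0,0,0,1],[0,0,0.0,0,0,0,1],[0,0,-0.07,0,0,0,1],[0,0,-0.07,0,0,0,1],[0,0,-0.07,0,0,0,1]]'
python3 - <<'E'
from h import *
im=capture("top");cv2.imwrite("pics/t12.png",im)
for x in tins(im,140):
    if x[4][1]<330 and 100<x[4][0]<420 : print(x)
print(sense()["qpos"].round(2))
E
```

```text
clock: 34.12
ee_pos: [0.5115, 0.326, 0.1109]
orientation: [0.696, 0.718, -0.001, -0.001]
ft_force: [0.9, -0.1, -1.8]
opening: 0.0634
clock: 35.62
ee_pos: [0.5118, 0.3261, 0.1825]
orientation: [0.695, 0.719, 0.001, -0.0]
ft_force: [0.6, 1.5, -0.2]
opening: 0.0858
(array([0.5138, 0.2686]), 6, 166, 104, (214.0097198486328, 269.1556396484375))
(array([ 0.6305, -0.0976]), 1, 52, 37, (376.0, 223.0))
(array([ 0.7772, -0.1391]), 45, 55, 55, (394.2500305175781, 162.24998474121094))
(array([0.9748, 0.3151]), 90, 140, 49, (205.0660858154297, 76.98857879638672))
[0.38 0.19 1.71 0.   1.24 0.35]
```

Run:
```python
from h import *
go((.632,-.2,.2),tool(-2,30)); go((.632,-.19,.15),tool(-2,60))
im=cv2.imread("pics/t12.png"); print(im[223,362:386].mean(1).round().tolist()); print(im[205:242,373].mean(1).round().tolist())
```

```text
shift [-0.52    0.1042 -0.0038] turn [-1.2 30.   3.8] TCP [ 0.632 -0.191  0.184]
shift [-0.5031  0.1051  0.0393] turn [-2.2 59.9  3.5] TCP [ 0.633 -0.174  0.14 ]
[48.0, 49.0, 49.0, 55.0, 86.0, 125.0, 141.0, 141.0, 142.0, 139.0, 139.0, 139.0, 139.0, 138.0, 140.0, 139.0, 140.0, 152.0, 161.0, 127.0, 111.0, 149.0, 134.0, 112.0]
[111.0, 111.0, 106.0, 84.0, 77.0, 109.0, 133.0, 136.0, 137.0, 137.0, 138.0, 138.0, 137.0, 139.0, 137.0, 139.0, 138.0, 139.0, 139.0, 141.0, 140.0, 141.0, 142.0, 143.0, 143.0, 142.0, 144.0, 144.0, 140.0, 104.0, 62.0, 35.0, 18.0, 21.0, 44.0, 82.0, 103.0]
```

```bash
python3 -m handwheel '[[-0.1,0.02,-0.02,0,0,0,1],[-0.2,0.04,-0.02,0,0,0,1],[-0.3,0.06,-0.02,0,0,0,1],[-0.4,0.08,-0.02,0,10,2,1],[-0.52,0.104,-0.004,-1.2,30,3.8,1],[-0.52,0.104,-0.004,-1.2,30,3.8,1],[-0.52,0.104,-0.004,-1.2,30,3.8,1],[-0.503,0.105,0.02,-2.2,60,3.5,1],[-0.503,0.105,0.02,-2.2,60,3.5,1],[-0.503,0.105,0.02,-2.2,60,3.5,1],[-0.503,0.105,0.02,-2.2,60,3.5,1],[-0.503,0.105,0.02,-2.2,60,3.5,1]]'
python3 - <<'E'
from h import *
s=sense();print(s["qpos"].round(2))
go((.633,-.0895,.027),tool(-2,60))
im=capture("top")
for x in tins(im,140):
    if x[4][1]<330 and 100<x[4][0]<420 : print(x)
E
```

```text
clock: 37.17
ee_pos: [0.6329, -0.1723, 0.16]
orientation: [0.623, 0.602, 0.36, -0.348]
ft_force: [0.1, -0.3, 0.8]
opening: 0.0856
[-0.71  0.65  1.4   0.77  1.83 -0.78]
shift [-0.0739 -0.0028  0.1571] turn [-0. -0.  0.] TCP [ 0.634 -0.073  0.017]
(array([0.5099, 0.3936]), 4, 55, 29, (158.5, 269.0))
(array([0.5146, 0.3329]), 92, 225, 169, (185.5, 268.0))
(array([0.7675, 0.1229]), 58, 44, 33, (282.37939453125, 162.83236694335938))
(array([0.7809, 0.0751]), 62, 73, 54, (303.0248718261719, 157.9926300048828))
(array([0.9748, 0.3153]), 92, 143, 51, (205.0, 77.0))
(array([ 1.0382, -0.1993]), 0, 158, 22, (419.5, 59.5))
```

```bash
python3 -m handwheel '[[-0.04,-0.003,0.02,0,0,0,1],[-0.074,-0.003,0.06,0,0,0,1],[-0.074,-0.003,0.12,0,0,0,1],[-0.074,-0.003,0.15,0,0,0,1],[-0.074,-0.003,0.157,0,0,0,1],[-0.074,-0.003,0.157,0,0,0,1],[-0.074,-0.003,0.157,0,0,0,-1],[-0.074,-0.003,0.157,0,0,0,-1],[-0.074,-0.003,0.157,0,0,0,-1],[-0.074,-0.003,0.157,0,0,0,-1],[-0.074,-0.003,0.157,0,0,0,-1]]'
python3 -m handwheel '[[0.05,0,-0.03,0,0,0,-1],[0.1,0,-0.07,0,0,0,-1],[0.1,0,-0.1,0,-20,0,-1],[0.1,0,-0.1,0,-60,0,-1],[0.1,0,-0.1,0,-60,0,-1],[0.1,0,-0.1,0,-60,0,-1],[0.1,0,-0.1,0,-60,0,-1],[0.1,0,-0.1,0,-60,0,-1],[0.1,0,-0.1,0,-60,0,-1]]'
python3 - <<'E'
from h import *
s=sense();print(s["opening"],s["qpos"].round(2))
im=flats("top",0);cv2.imwrite("pics/t13.png",im)
r=R.from_euler('z',1.6,degrees=True);c=np.array([.510,.326,0])
go(c+r.apply([0,-.068,.13]),tool(1.6))
E
```

```text
clock: 38.6
ee_pos: [0.6348, -0.0757, 0.0198]
orientation: [0.623, 0.602, 0.361, -0.346]
ft_force: [-1.4, -3.9, 5.9]
opening: 0.0632
clock: 39.72
ee_pos: [0.632, -0.1092, 0.1545]
orientation: [0.719, 0.695, 0.001, -0.001]
ft_force: [0.3, -0.4, -0.9]
opening: 0.0633
0.06332545185658228 [-0.35  0.3   1.64  0.    1.2  -0.32]
open 0.06314695591704429 toolz [ 0.  0. -1.]
0 vis 0.97 n [-0. -0.  1.] [[64, 65, 67, 70, 73, 79, 54, 38, 32], [61, 75, 75, 73, 73, 72, 40, 44, 34], [62, 82, 80, 74, 74, 56, 44, 31, 43]]
60 vis 0.57 n [0.03 0.86 0.5 ] [[47, 41, 47, 49, 62, 67, 73, 77, 38], [48, 44, 52, 58, 67, 72, 77, 49, 7], [50, 44, 57, 61, 72, 77, 77, 27, 15]]
300 vis 0.36 n [-0.03 -0.87  0.5 ] [[79, 86, 83, 75, 74, 47, 46, 29, 47], [74, 89, 85, 78, 73, 50, 46, 30, 45], [76, 90, 85, 78, 75, 60, 46, 36, 40]]
shift [ 0.3638 -0.1326  0.0444] turn [ 0.  -0.2 -3.6] TCP [0.512 0.258 0.111]
```

```bash
python3 -m handwheel '[[0.06,-0.03,0,0,0,0,-1],[0.12,-0.06,0,0,0,0,-1],[0.18,-0.08,0,0,0,-2,-1],[0.24,-0.1,0,0,0,-3.6,-1],[0.3,-0.12,0,0,0,-3.6,-1],[0.364,-0.133,0,0,0,-3.6,-1],[0.364,-0.133,0.02,0,0,-3.6,-1],[0.364,-0.133,0.044,0,0,-3.6,-1],[0.364,-0.133,0.044,0,0,-3.6,-1],[0.364,-0.133,0.044,0,0,-3.6,-1],[0.364,-0.133,0.044,0,0,-3.6,-1]]'
python3 - <<'E'
from h import *
go((.5115,.258,.0325),tool(1.6));print(sense()["opening"])
E
```

```text
clock: 41.15
ee_pos: [0.5133, 0.2572, 0.1122]
orientation: [0.698, 0.716, 0.002, 0.0]
ft_force: [0.1, -0.4, -1.5]
opening: 0.0633
shift [ 0.0007 -0.0021  0.0987] turn [ 0.2 -0.1 -0.1] TCP [0.511 0.258 0.014]
0.06325829417317345
```

```bash
python3 -m handwheel '[[0.001,-0.002,0.05,0,0,0,-1],[0.001,-0.002,0.085,0,0,0,-1],[0.001,-0.002,0.098,0,0,0,-1],[0.001,-0.002,0.098,0,0,0,-1],[0.001,-0.002,0.098,0,0,0,1],[0.001,-0.002,0.098,0,0,0,1],[0.001,-0.002,0.098,0,0,0,1],[0.001,-0.002,0.07,0,0,0,1],[0,0,0.0,0,0,0,1],[0,0,-0.06,0,0,0,1],[-0.1,0,-0.1,0,0,0,1],[-0.2,0,-0.1,0,0,0,1]]'
python3 - <<'E'
from h import *
print(sense()["ee_pos"].round(3),sense()["qpos"].round(2))
im=capture("top");cv2.imwrite("pics/t14.png",im)
sc=capture("scene");cv2.imwrite("pics/s14.png",sc)
cv2.imwrite("pics/m14.png",np.hstack([crop(im,187,269,60,400),crop(im,460,268,60,400)]))
E
```

```text
clock: 42.65
ee_pos: [0.5166, 0.138, 0.203]
orientation: [0.696, 0.718, 0.003, 0.002]
ft_force: [0.4, -0.5, 0.1]
opening: 0.0855
[0.517 0.138 0.203] [ 0.05 -0.    1.88  0.    1.25  0.02]
```

View pics/m14.png

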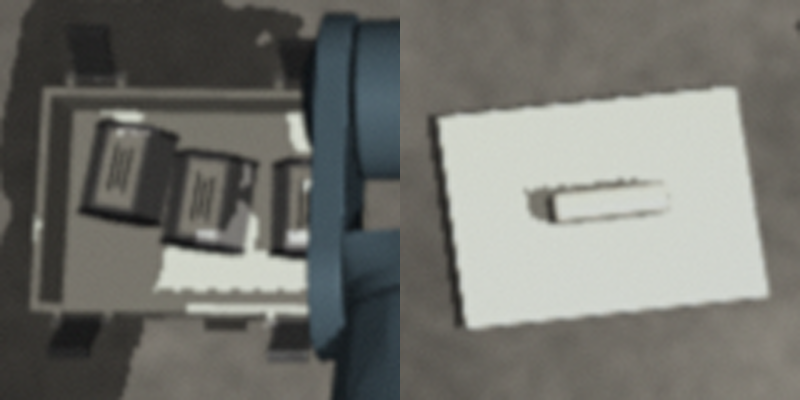

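Run:
```python
from h import *
b=R.from_euler('z',-1.6,degrees=True);c=np.array([.510,.326,0])
for n,u,v in(("A",162.4,259.4),("B",187,269),("C",216,270.5)):
    w=ray("top",u,v,.055);print(n,w.round(4),(b.apply(w-c)*1e3).round(1))
E=[("A",(98,122),(80,212)),("B",(180,152),(165,240)),("C",(275,160),(272,250))]
for n,p,q in E:
    a=[ray("top",127+x[0]/3.333,209+x[1]/3.333,.05) for x in(q,p)];d=a[1]-a[0];print(n,np.degrees(np.arctan2(d[1],d[0])).round(1),np.linalg.norm(d).round(3))
go((.515,.35,.2),tool(1.6))
```

```text
A [0.5312 0.3851 0.055 ] [22.8 58.5 55. ]
B [0.5109 0.3285 0.055 ] [ 1.   2.4 55. ]
C [0.5094 0.2632 0.055 ] [ -2.4 -62.8  55. ]
A -7.1 0.063
B -5.9 0.061
C 1.3 0.061
shift [0.2155 0.003  0.0208] turn [ 0.3 -0.  -0.3] TCP [0.515 0.35  0.181]
```

Run:
```python
from h import *
t=cv2.imread("pics/t0.png") if False else cv2.imread("pics/top0.png")
g=t.mean(2)
for v in(255,285): print("row",v,g[v,132:148].round().astype(int).tolist(),g[v,226:244].round().astype(int).tolist())
for u in(180,195): print("col",u,g[228:246,u].round().astype(int).tolist(),g[294:310,u].round().astype(int).tolist())
for n,u,v in(("l",437,117),("l",738,88),("l",768,296),("l",465,327)): print(ray("top",400+(u-400)/3.333,208+v/3.333,.012).round(4))
```

```text
row 255 [49, 49, 48, 48, 47, 56, 110, 184, 192, 146, 111, 107, 106, 106, 104, 118] [118, 116, 118, 117, 115, 130, 177, 198, 175, 130, 109, 105, 105, 105, 106, 110, 109, 109]
row 285 [50, 52, 50, 52, 106, 184, 200, 157, 116, 106, 107, 107, 105, 116, 158, 196] [119, 118, 116, 117, 131, 177, 200, 175, 131, 108, 106, 108, 107, 104, 105, 105, 105, 106]
col 180 [103, 100, 98, 100, 95, 78, 72, 119, 178, 185, 141, 95, 86, 94, 138, 187, 208, 210] [116, 117, 117, 116, 118, 117, 117, 112, 95, 72, 61, 56, 55, 53, 55, 55]
col 195 [106, 107, 107, 106, 107, 102, 81, 105, 173, 193, 155, 99, 85, 95, 139, 189, 209, 210] [118, 117, 117, 117, 117, 117, 117, 115, 99, 77, 61, 56, 53, 52, 54, 55]
[ 0.5924 -0.185   0.012 ]
[ 0.6195 -0.3994  0.012 ]
[ 0.4723 -0.4166  0.012 ]
[ 0.4449 -0.2044  0.012 ]
```

Run:
```python
from h import *
f=lambda u,v,z=.068:ray("top",u,v,z)[:2]
L=[f(139.65,255),f(137.65,285)];Rr=[f(233,255),f(232,285)];T=[f(180,236.7),f(195,236.85)];B=[f(180,302.4),f(195,302.6)]
print("L",L,"R",Rr,"T",T,"B",B)
yaw=lambda d:np.degrees(np.arctan2(d[1],d[0]))
print("yaws",yaw(L[0]-L[1]),yaw(Rr[0]-Rr[1]))
for y in(0,1.6,2.2):
    r=np.radians(y);ex=np.array([np.cos(r),np.sin(r)]);ey=np.array([-ex[1],ex[0]])
    l=np.mean([p@ey for p in L]);rr=np.mean([p@ey for p in Rr]);t=np.mean([p@ex for p in T]);b=np.mean([p@ex for p in B])
    print(y,"span y",l-rr,"(209)","span x",t-b,"(147.5)","ctr",ex*((t-.0725)+(b+.075))/2+ey*(l+rr)/2)
# lid
g=cv2.imread("pics/top0.png").mean(2)
m=(g[225:315,400:520]>150).astype(np.uint8)
c=max(cv2.findContours(m,cv2.RETR_EXTERNAL,cv2.CHAIN_APPROX_NONE)[0],key=cv2.contourArea)
(x,y),wh,a=cv2.minAreaRect(c);bp=cv2.boxPoints(((x+400,y+225),wh,a))
w=np.array([ray("top",*p,.012) for p in bp]);print(w.round(4),w.mean(0))
for i in range(4):d=w[(i+1)%4]-w[i];print(np.linalg.norm(d).round(4),yaw(d).round(2))
```

```text
L [array([0.53788598, 0.4334355 ]), array([0.47055131, 0.43277814])] R [array([0.54382828, 0.2250864 ]), array([0.47631815, 0.22397253])] T [array([0.58207509, 0.34619319]), array([0.58271057, 0.31251888])] B [array([0.43460884, 0.3367239 ]), array([0.43506341, 0.30365569])]
yaws 0.559333768766933 0.9452518063605377
0 span y 0.20857735413258421 (209) span x 0.14755670041591296 (147.5) ctr [0.50986448 0.32881814]
1.6 span y 0.20865950219847462 (209) span x 0.14775510681000809 (147.5) ctr [0.50974994 0.32889088]
2.2 span y 0.20864835937298382 (209) span x 0.1477998107891938 (147.5) ctr [0.50970622 0.3289165 ]
[[ 0.5939 -0.1851  0.012 ]
 [ 0.6233 -0.4054  0.012 ]
 [ 0.4722 -0.4168  0.012 ]
 [ 0.4441 -0.2003  0.012 ]] [ 0.53335143 -0.30189113  0.012     ]
0.2223 -82.39
0.1516 -175.68
0.2183 97.4
0.1506 5.82
```

```bash
python3 - <<'E'
from h import *
for fn in("top0","t14"):
  g=cv2.imread(f"pics/{fn}.png").mean(2)
  m=cv2.resize((g[225:315,400:520]).astype(np.float32),None,fx=8,fy=8,interpolation=cv2.INTER_LINEAR)
  for th in(150,165):
    mm=(m>th).astype(np.uint8)
    c=max(cv2.findContours(mm,cv2.RETR_EXTERNAL,cv2.CHAIN_APPROX_NONE)[0],key=cv2.contourArea)
    h=cv2.convexHull(c).reshape(-1,2); h=(h+.5)/8-.5+[400,225]
    w=np.array([ray("top",*p,.012)[:2] for p in h])*1e3
    M=cv2.moments(w.astype(np.float32).reshape(-1,1,2));cx,cy=M["m10"]/M["m00"],M["m01"]/M["m00"]
    th_=.5*np.degrees(np.arctan2(2*M["mu11"],M["mu20"]-M["mu02"]))
    print(fn,th,cx.round(1),cy.round(1),"long axis",round(th_,2),"area",abs(M["m00"]).round(),150*214)
E
python3 - <<'E'
from h import *
go((.532,-.3,.12),tool(6));print(sense()["ee_pos"])
E
```

```text
shift [-0.4347  0.0054  0.1007] turn [ 0.3 -0.  -4.7] TCP [ 0.532 -0.3    0.101]
[0.51660187 0.13445319 0.20175666]Traceback (most recent call last):
  File "<stdin>", line 12, in <module>
AttributeError: 'float' object has no attribute 'round'
```

Run:
```python
from h import *
for fn in("top0","t14"):
  g=cv2.imread(f"pics/{fn}.png").mean(2)
  m=cv2.resize((g[225:315,400:520]).astype(np.float32),None,fx=8,fy=8,interpolation=cv2.INTER_LINEAR)
  for th in(150,165):
    mm=(m>th).astype(np.uint8)
    c=max(cv2.findContours(mm,cv2.RETR_EXTERNAL,cv2.CHAIN_APPROX_NONE)[0],key=cv2.contourArea)
    h=cv2.convexHull(c).reshape(-1,2); h=(h+.5)/8-.5+[400,225]
    w=np.array([ray("top",*p,.012)[:2] for p in h])*1e3
    M=cv2.moments(w.astype(np.float32).reshape(-1,1,2))
    th_=.5*np.degrees(np.arctan2(2*M["mu11"],M["mu20"]-M["mu02"]))
    print(fn,th,round(M["m10"]/M["m00"],1),round(M["m01"]/M["m00"],1),"long axis",round(th_,2),"area",round(abs(M["m00"])),150*214)
```

```text
top0 150 535.5 -302.1 long axis -85.74 area 31728 32100
top0 165 535.5 -301.9 long axis -85.72 area 31244 32100
t14 150 533.2 -300.8 long axis -82.42 area 32614 32100
t14 165 533.3 -300.6 long axis -82.4 area 32119 32100
```

```bash
python3 -m handwheel '[[-0.1,0,0,0,0,0,1],[-0.2,0,0,0,0,-2,1],[-0.3,0.003,0,0,0,-4,1],[-0.4347,0.006,0.03,0.3,0,-6.2,1],[-0.4347,0.006,0.06,0.3,0,-6.2,1],[-0.4347,0.006,0.1,0.3,0,-6.2,1],[-0.4347,0.006,0.1,0.3,0,-6.2,1],[-0.4347,0.006,0.1,0.3,0,-6.2,1],[-0.4347,0.006,0.1,0.3,0,-6.2,1],[-0.4347,0.006,0.1,0.3,0,-6.2,1]]'
python3 - <<'E'
from h import *
go((.5333,-.3007,.0165),tool(7.5),False)
E
```

```text
clock: 44.0
ee_pos: [0.5343, -0.2944, 0.1003]
orientation: [0.657, 0.754, -0.001, -0.001]
ft_force: [0.9, -0.1, 0.7]
opening: 0.0854
shift [-0.0062 -0.0016  0.0838] turn [-0.2 -0.1  0.4] TCP [ 0.533 -0.301  0.016]
```

```bash
python3 -m handwheel '[[-0.006,-0.0016,0.04,0,0,0.4,1],[-0.006,-0.0016,0.075,0,0,0.4,1],[-0.006,-0.0016,0.084,0,0,0.4,1],[-0.006,-0.0016,0.084,0,0,0.4,1],[-0.006,-0.0016,0.084,0,0,0.4,-1],[-0.006,-0.0016,0.084,0,0,0.4,-1],[-0.006,-0.0016,0.084,0,0,0.4,-1],[-0.006,-0.0016,0.084,0,0,0.4,-1],[-0.006,-0.0016,0.084,0,0,0.4,-1],[-0.006,-0.0016,0.084,0,0,0.4,-1],[-0.006,-0.0016,0.084,0,0,0.4,-1]]' 90
python3 -m handwheel '[[0,0,-0.03,0,0,0,-1],[0,0,-0.08,0,0,0,-1],[0,0,-0.15,0,0,0,-1],[0,0,-0.18,0,0,0,-1],[0,0,-0.18,0,0,0,-1],[0,0,-0.18,0,0,0,-1]]'
python3 - <<'E'
from h import *
s=sense();print(s["opening"],s["ee_pos"].round(4))
go((.5098,.3289,.15),tool(0.9),False)
E
```

```text
clock: 45.38
ee_pos: [0.5331, -0.3021, 0.0163]
orientation: [0.66, 0.751, -0.001, -0.001]
ft_force: [0.9, 0.3, 6.8]
opening: 0.0181
clock: 46.12
ee_pos: [0.5319, -0.3008, 0.1925]
orientation: [0.66, 0.751, -0.001, -0.004]
ft_force: [-0.1, -0.4, -3.2]
opening: 0.0185
0.018505971185471 [ 0.5319 -0.3008  0.1925]
shift [0.6271 0.0593 0.0452] turn [-0.4 -0.3  6.5] TCP [0.51  0.329 0.15 ]
```

```bash
python3 -m handwheel '[[0.05,0.005,0,0,0,1,-1],[0.1,0.01,0,0,0,2,-1],[0.16,0.015,0,0,0,3,-1],[0.22,0.02,0,0,0,4,-1],[0.28,0.026,0,0,0,5,-1],[0.34,0.032,0,0,0,6,-1],[0.4,0.038,0,0,0,6.5,-1],[0.46,0.044,0,0,0,6.5,-1],[0.52,0.05,0,0,0,6.5,-1],[0.57,0.054,0,0,0,6.5,-1],[0.61,0.058,0,0,0,6.5,-1],[0.627,0.059,0.01,-0.4,-0.3,6.5,-1]]'
python3 -m handwheel '[[0,0,0.02,0,0,0,-1],[0,0,0.035,0,0,0,-1],[0,0,0.035,0,0,0,-1],[0,0,0.035,0,0,0,-1],[0,0,0.035,0,0,0,-1]]'
python3 - <<'E'
from h import *
s=sense();print(s["opening"])
go((.5098,.3289,.1),tool(0.9),False)
im=capture("top");cv2.imwrite("pics/t15.png",im);sc=capture("scene");cv2.imwrite("pics/s15.png",sc)
# lid plate in scene? far (+y) left edge of lid in top view
g=im.mean(2);print(g[262:290,120:150:3].round().astype(int)[::9].tolist())
cv2.imwrite("pics/m15.png",np.hstack([crop(im,187,269,62,400),crop(sc,450,215,75,400)]))
E
```

```text
clock: 47.62
ee_pos: [0.5098, 0.3289, 0.1834]
orientation: [0.701, 0.713, -0.002, 0.002]
ft_force: [-0.5, 0.2, -2.5]
opening: 0.0179
clock: 48.25
ee_pos: [0.5119, 0.3273, 0.1522]
orientation: [0.702, 0.712, 0.001, 0.003]
ft_force: [0.2, -0.0, -1.9]
opening: 0.0181
0.018135737690865943
shift [ 0.0018 -0.0024  0.0522] turn [ 0.3  0.2 -0.1] TCP [0.51  0.329 0.1  ]
[[75, 37, 39, 83, 85, 81, 78, 76, 75, 71], [76, 67, 36, 35, 33, 37, 62, 96, 114, 113], [75, 78, 48, 25, 25, 51, 66, 64, 62, 59], [75, 76, 79, 57, 72, 70, 68, 56, 64, 67]]
```

View pics/m15.png

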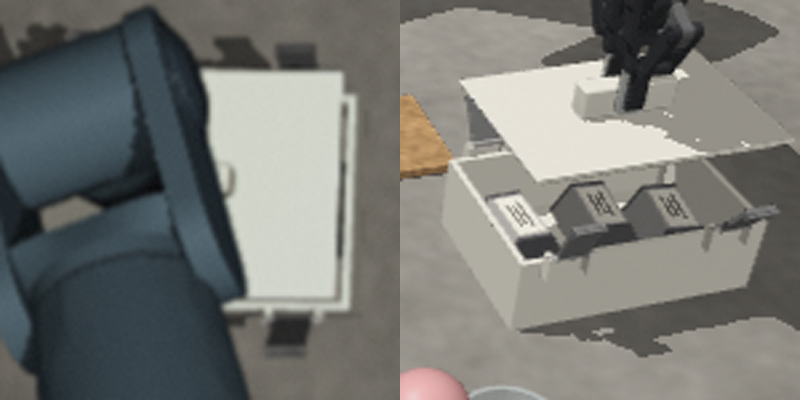

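Run:
```python
from h import *
g=cv2.imread("pics/t15.png").mean(2)
for v in(245,270,290):print(v,g[v,224:238].round().astype(int).tolist())
for u in(205,220):print(u,g[224:236,u].round().astype(int).tolist(),g[294:306,u].round().astype(int).tolist())
```

```text
245 [208, 207, 208, 208, 209, 201, 159, 127, 149, 190, 190, 144, 109, 101]
270 [208, 207, 208, 209, 203, 165, 100, 110, 183, 199, 152, 109, 102, 103]
290 [207, 208, 208, 209, 200, 153, 132, 175, 198, 171, 127, 107, 106, 109]
205 [62, 53, 52, 52, 89, 168, 204, 208, 207, 208, 208, 208] [208, 208, 208, 208, 201, 164, 165, 189, 162, 107, 85, 99]
220 [55, 53, 53, 50, 84, 166, 204, 209, 207, 208, 207, 208] [208, 208, 207, 209, 202, 166, 157, 185, 181, 128, 83, 64]
```

Run:
```python
from h import *
a=np.radians(.9);ex=np.array([np.cos(a),np.sin(a)]);ey=np.array([-ex[1],ex[0]]);c=np.array([.5098,.3289])
f=lambda u,v,z:(lambda d:((d@ex*1e3).round(1),(d@ey*1e3).round(1)))(ray("top",u,v,z)[:2]-c)
print("lid -y edge (want -107)",[f(*p,.148) for p in((230.1,245),(229.2,270),(229,290))])
print("lid +x edge (75)",[f(*p,.148) for p in((205,228.52),(220,228.56))],"-x (-75)",[f(*p,.148) for p in((205,299),(220,299.1))])
print("rim -y (-104.5)",[f(*p,.068) for p in((233.5,245),(232.9,270),(232,290))])
print(sense()["ee_pos"])
```

```text
lid -y edge (want -107) [(np.float64(41.7), np.float64(-107.1)), (np.float64(-11.7), np.float64(-107.0)), (np.float64(-53.9), np.float64(-108.1))]
lid +x edge (75) [(np.float64(76.5), np.float64(-52.6)), (np.float64(76.9), np.float64(-84.4))] -x (-75) [(np.float64(-73.3), np.float64(-58.8)), (np.float64(-73.1), np.float64(-90.0))]
rim -y (-104.5) [(np.float64(55.2), np.float64(-104.7)), (np.float64(-1.5), np.float64(-105.3)), (np.float64(-46.3), np.float64(-104.8))]
[0.51169997 0.32748816 0.15202078]
```

```bash
python3 -m handwheel '[[0.0005,-0.0017,0.02,0,0,0,-1],[0.0005,-0.0017,0.04,0,0,0,-1],[0.0005,-0.0017,0.055,0,0,0,-1],[0.0005,-0.0017,0.055,0,0,0,-1],[0.0005,-0.0017,0.06,0,0,0,-1],[0.0005,-0.0017,0.065,0,0,0,-1],[0.0005,-0.0017,0.068,0,0,0,-1],[0.0005,-0.0017,0.071,0,0,0,-1],[0.0005,-0.0017,0.071,0,0,0,-1]]'
python3 -m handwheel '[[0,0,0.002,0,0,0,-1],[0,0,0.004,0,0,0,-1],[0,0,0.005,0,0,0,-1],[0,0,0.005,0,0,0,-1]]'
```

```text
clock: 49.48
ee_pos: [0.5096, 0.3276, 0.0799]
orientation: [0.702, 0.713, -0.0, 0.002]
ft_force: [-0.3, 0.0, -3.0]
opening: 0.0181
clock: 49.98
ee_pos: [0.51, 0.3277, 0.0763]
orientation: [0.702, 0.712, -0.0, 0.002]
ft_force: [-2.1, -2.7, 5.1]
opening: 0.0182
```

```bash
python3 -m handwheel '[[0,0,0.0015,0,0,0,-1],[0,0,0.0015,0,0,0,-1],[0,0,0.0015,0,0,0,-1]]'
python3 -m handwheel '[[0,0,-0.001,0,0,0,-0.2],[0,0,-0.001,0,0,0,-0.2],[0,0,-0.001,0,0,0,-0.2],[0,0,-0.03,0,0,0,-0.2],[0,0,-0.08,0,0,0,-0.2],[0,0,-0.13,0,0,0,-1],[-0.1,0,-0.13,0,0,0,-1],[-0.2,0,-0.13,0,0,0,-1],[-0.25,0,-0.13,0,0,0,-1],[-0.25,0,-0.13,0,0,0,-1]]'
python3 - <<'E'
from h import *
im=capture("top");cv2.imwrite("pics/t16.png",im);sc=capture("scene");cv2.imwrite("pics/s16.png",sc)
cv2.imwrite("pics/m16.png",np.hstack([crop(im,187,269,62,400),crop(sc,450,215,75,400)]))
print(sense()["ee_pos"].round(3))
E
```

```text
clock: 50.35
ee_pos: [0.51, 0.3277, 0.0763]
orientation: [0.702, 0.713, -0.0, 0.002]
ft_force: [-6.9, -5.2, 13.5]
opening: 0.0179
clock: 51.6
ee_pos: [0.5129, 0.0764, 0.2045]
orientation: [0.701, 0.713, 0.0, 0.003]
ft_force: [0.8, 0.3, 0.3]
opening: -0.0001
[0.513 0.073 0.205]
```

View pics/m16.png

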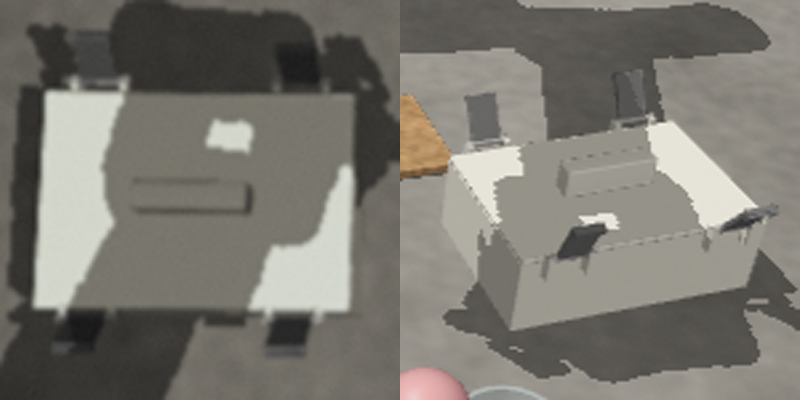

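```bash
cat >> h.py <<'E'
def cl(x,y,z,yaw=.9):
    b=R.from_euler('z',yaw,degrees=True);go(np.array([.5099,.3284,0])+b.apply([x,y,z]),tool(yaw),False)
E
python3 -c "
from h import *
cl(-.135,-.07,.2);cl(-.135,-.07,.09)"
```

```text
shift [ 0.1841 -0.1358  0.0031] turn [ 0.2  0.3 -0.4] TCP [0.376 0.256 0.2  ]
shift [ 0.1846 -0.1362  0.1131] turn [ 0.2  0.3 -0.4] TCP [0.376 0.256 0.09 ]
```

```bash
python3 -m handwheel '[[0.05,-0.04,0,0,0,0,-1],[0.1,-0.08,0,0,0,0,-1],[0.15,-0.12,0,0,0,0,-1],[0.184,-0.136,0.02,0,0,-0.4,-1],[0.184,-0.136,0.06,0,0,-0.4,-1],[0.184,-0.136,0.1,0,0,-0.4,-1],[0.184,-0.136,0.113,0,0,-0.4,-1],[0.184,-0.136,0.113,0,0,-0.4,-1],[0.184,-0.136,0.113,0,0,-0.4,-1]]'
python3 -m handwheel '[[0,0.015,0,0,0,0,-1],[0,0.03,0,0,0,0,-1],[0,0.045,0,0,0,0,-1],[0,0.055,0,0,0,0,-1],[0,0.065,0,0,0,0,-1],[0,0.075,0,0,0,0,-1],[0,0.075,0.004,0,0,0,-1],[0,0.075,0.008,0,0,0,-1],[0,0.075,0.0115,0,0,0,-1],[0,0.075,0.0115,0,0,0,-1],[0,0.075,0.0115,0,0,0,-1]]'
python3 -c "
from h import *
im=capture('scene');cv2.imwrite('pics/s17.png',im);print(sense()['ft_force'])
cl(-.06,-.07,.0775);cl(-.06,-.07,.2)"
```

```text
clock: 52.82
ee_pos: [0.376, 0.2601, 0.092]
orientation: [0.699, 0.715, 0.001, 0.003]
ft_force: [-0.3, 0.1, -1.0]
opening: 0.0002
clock: 54.2
ee_pos: [0.4493, 0.2612, 0.0789]
orientation: [0.699, 0.715, -0.0, 0.002]
ft_force: [-0.2, -0.2, 0.2]
opening: 0.0001
[ 0.95823525 -0.08247294 -0.59407643]
shift [-0.0038  0.0015  0.0015] turn [0.2 0.2 0.4] TCP [0.451 0.257 0.077]
shift [-0.0043  0.0019 -0.121 ] turn [0.2 0.2 0.4] TCP [0.451 0.257 0.2  ]
```

```bash
python3 -m handwheel '[[-0.003,0.005,0.0015,0,0,0,-1],[-0.003,0.01,0.0025,0,0,0,-1],[-0.003,0.01,0.0025,0,0,0,-1]]'
python3 -m handwheel '[[0,0,-0.05,0,0,0,-1],[0,0,-0.11,0,0,0,-1],[0.05,0.05,-0.13,0,0,0,-1],[0.1,0.1,-0.13,0,0,0,-1],[0.13,0.15,-0.13,0,0,0,-1],[0.144,0.18,-0.13,0,0,0,-1],[0.144,0.185,-0.13,0,0,0,-1],[0.144,0.185,-0.13,0,0,0,-1]]'
python3 -c "
from h import *
im=capture('scene');cv2.imwrite('pics/s18.png',im)
cv2.imwrite('pics/m18.png',crop(im,455,210,65,500))
cl(.135,.07,.2);cl(.135,.07,.09)"
```

```text
clock: 54.62
ee_pos: [0.459, 0.2587, 0.0777]
orientation: [0.699, 0.715, -0.001, 0.001]
ft_force: [-8.7, 0.1, 12.7]
opening: 0.0004
clock: 55.62
ee_pos: [0.641, 0.4066, 0.2061]
orientation: [0.699, 0.715, -0.001, 0.002]
ft_force: [-0.7, 0.1, -0.2]
opening: -0.0002
shift [-0.0061  0.0031  0.0066] turn [0.2 0.2 0.4] TCP [0.644 0.401 0.2  ]
shift [-0.0056  0.0028  0.1166] turn [0.2 0.2 0.4] TCP [0.644 0.401 0.09 ]
```

View pics/m18.png

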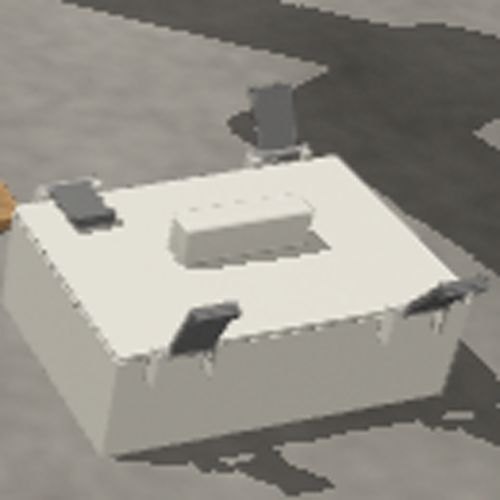

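```bash
python3 -m handwheel '[[-0.006,0.003,0.04,0,0,0.4,-1],[-0.006,0.003,0.08,0,0,0.4,-1],[-0.006,0.003,0.117,0,0,0.4,-1],[-0.006,0.003,0.117,0,0,0.4,-1],[-0.006,0.003,0.117,0,0,0.4,-1]]'
python3 -m handwheel '[[0,-0.015,0,0,0,0,-1],[0,-0.03,0,0,0,0,-1],[0,-0.045,0,0,0,0,-1],[0,-0.055,0,0,0,0,-1],[0,-0.065,0,0,0,0,-1],[0,-0.078,0,0,0,0,-1],[0,-0.082,0.004,0,0,0,-1],[0,-0.085,0.008,0,0,0,-1],[0,-0.085,0.0115,0,0,0,-1],[0,-0.085,0.014,0,0,0,-1],[0,-0.085,0.014,0,0,0,-1]]'
python3 -c "
from h import *
cl(.052,.07,.0775);cl(-.135,.07,.22)"
```

```text
clock: 56.3
ee_pos: [0.6452, 0.401, 0.0924]
orientation: [0.702, 0.713, 0.001, 0.003]
ft_force: [1.4, -0.1, 1.5]
opening: -0.0001
clock: 57.68
ee_pos: [0.5592, 0.3994, 0.0777]
orientation: [0.702, 0.713, -0.001, 0.002]
ft_force: [-7.7, -4.0, 15.4]
opening: 0.0001
shift [-0.0002  0.0016  0.0002] turn [ 0.   0.3 -0. ] TCP [0.561 0.399 0.077]
shift [-0.0009 -0.1853 -0.1425] turn [ 0.   0.3 -0. ] TCP [0.374 0.396 0.22 ]
```

```bash
python3 -m handwheel '[[0,0,-0.06,0,0,0,-1],[0,0,-0.12,0,0,0,-1],[0,-0.06,-0.14,0,0,0,-1],[0,-0.12,-0.14,0,0,0,-1],[-0.001,-0.185,-0.14,0,0,0,-1],[-0.001,-0.187,-0.12,0,0,0,-1],[-0.001,-0.187,-0.07,0,0,0,-1],[-0.001,-0.187,-0.03,0,0,0,-1],[-0.001,-0.187,-0.0125,0,0,0,-1],[-0.001,-0.187,-0.0125,0,0,0,-1],[-0.001,-0.187,-0.0125,0,0,0,-1]]'
python3 -m handwheel '[[0,0.015,0,0,0,0,-1],[0,0.03,0,0,0,0,-1],[0,0.045,0,0,0,0,-1],[0,0.055,0,0,0,0,-1],[0,0.065,0,0,0,0,-1],[0,0.078,0,0,0,0,-1],[0,0.082,0.004,0,0,0,-1],[0,0.085,0.008,0,0,0,-1],[0,0.085,0.0115,0,0,0,-1],[0,0.085,0.014,0,0,0,-1],[0,0.085,0.014,0,0,0,-1]]'
python3 -c "
from h import *
cl(-.052,.07,.0775);cl(.135,-.07,.22)"
```

```text
clock: 59.05
ee_pos: [0.3739, 0.3964, 0.0891]
orientation: [0.702, 0.713, 0.001, 0.003]
ft_force: [-0.0, 0.5, 0.7]
opening: -0.0
clock: 60.42
ee_pos: [0.4584, 0.397, 0.0775]
orientation: [0.701, 0.713, -0.0, 0.003]
ft_force: [-7.5, -7.5, 22.5]
opening: 0.0
shift [ 0.0006 -0.0016 -0.    ] turn [0.2 0.3 0. ] TCP [0.457 0.398 0.077]
shift [-0.1402  0.1859 -0.1411] turn [0.2 0.3 0. ] TCP [0.646 0.261 0.22 ]
```

```bash
python3 -m handwheel '[[0,0,-0.06,0,0,0,-1],[0,0,-0.14,0,0,0,-1],[-0.04,0.06,-0.14,0,0,0,-1],[-0.08,0.11,-0.14,0,0,0,-1],[-0.14,0.187,-0.14,0,0,0,-1],[-0.14,0.187,-0.14,0,0,0,-1],[-0.14,0.187,-0.09,0,0,0,-1],[-0.14,0.187,-0.04,0,0,0,-1],[-0.14,0.187,-0.014,0,0,0,-1],[-0.14,0.187,-0.014,0,0,0,-1],[-0.14,0.187,-0.014,0,0,0,-1]]'
python3 -m handwheel '[[0,-0.015,0,0,0,0,-1],[0,-0.03,0,0,0,0,-1],[0,-0.045,0,0,0,0,-1],[0,-0.055,0,0,0,0,-1],[0,-0.065,0,0,0,0,-1],[0,-0.078,0,0,0,0,-1],[0,-0.082,0.004,0,0,0,-1],[0,-0.085,0.008,0,0,0,-1],[0,-0.085,0.0115,0,0,0,-1],[0,-0.085,0.014,0,0,0,-1],[0,-0.085,0.014,0,0,0,-1]]'
python3 -m handwheel '[[0,0,-0.06,0,0,0,-1],[0,0,-0.12,0,0,0,-1],[-0.06,0,-0.14,0,0,0,-1],[-0.12,0,-0.14,0,0,0,-1],[-0.18,0,-0.14,0,0,0,-1],[-0.24,0,-0.14,0,0,0,-1],[-0.26,0,-0.14,0,0,0,-1],[-0.26,0,-0.14,0,0,0,-1]]'
python3 -c "
from h import *
im=capture('top');cv2.imwrite('pics/t19.png',im);sc=capture('scene');cv2.imwrite('pics/s19.png',sc)
cv2.imwrite('pics/m19.png',np.hstack([sc[120:440,60:540],cv2.resize(crop(im,187,269,62,320),(320,320))]))"
```

```text
clock: 61.8
ee_pos: [0.6477, 0.2601, 0.0904]
orientation: [0.702, 0.713, 0.001, 0.003]
ft_force: [0.8, 0.5, -0.0]
opening: -0.0002
clock: 63.18
ee_pos: [0.5614, 0.2585, 0.0774]
orientation: [0.701, 0.713, -0.002, 0.002]
ft_force: [-12.3, -4.0, 22.6]
opening: -0.0
clock: 64.18
ee_pos: [0.5653, -0.0017, 0.2151]
orientation: [0.702, 0.712, -0.0, 0.002]
ft_force: [-0.3, 0.3, 0.1]
opening: -0.0005
```

View pics/m19.png

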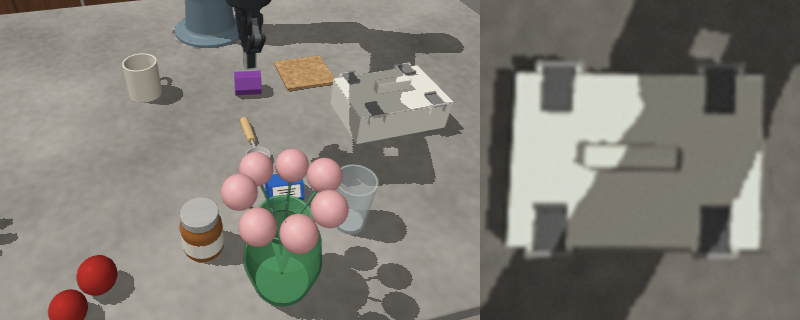

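```bash
python3 -c "
from rig import *
print(hand_in())"
```

```text
the job is handed in; nothing more can be done
None
```

The job is done and handed in at about 64 s of the 210 s allowed. All three grey tins are in the box, the lid is on and all four clips are folded down.

- **Tins:** I rolled each one until its label faced up and laid it on the box floor. The views before the lid went on showed all three labels up and the tins flat, side by side.
- **Crooked tin:** the first tin had shifted about 2 cm along the box's x while it lay in there. It and the middle tin lie about 7–9° off the box's axis. I left them because there was no room for the fingers to straighten the first one.
- **Lid:** it stopped firmly against the box at the expected height, with the tool at 76.3 mm under a 13 N push. The pictures show it level.
- **Clips:** folded in the order 1, 2, 3, 4. Each stopped at 77.4–77.7 mm under 13–23 N, where flat is 78 mm. The last two pictures show all four lying over the lid.
- **Everything else:** the glass still stands, and I did not touch the blue and purple look-alikes. The highest wrist reading printed at the end of a move was about 28 N, against the 120 N limit. The gripper was clear of everything at hand-in.

No last check failed. The only flaw I know of is the angle of those two tins.

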